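# File the rim of a slicing disc with forward strokes

### The job

Take the block file out of its tray and file round the rim of the steel disc in the stand: lay the file's flat underside on top of the rim and push it away from you, just hard enough that the stiff disc is carried along, lift the file clear for every return so that the disc is never dragged backwards, and stroke again until the disc's peg has come round against the stop pin. Press gently and evenly (about 10 N; never as much as 22 N), feeling for the rim, which does not run true, and touch the disc and stand only with the file. Then lay the file back flat in its tray and let go, leaving everything else where it stands.

Things in the scene. Friction and masses are not known exactly. Their poses are not given: they have to be found in the camera images.
- file: Block file, loose, about 250 g: flat dark steel blade 130 x 26 x 6 mm with an upright wooden grip on its middle. Origin at the centre of the blade's flat underside (the working face); x along the blade, y across it, z up towards the grip. Both ends are alike: it works either way round.
- file_grip (a point): Middle of the file's wooden grip, 30 mm above the underside; axes as the file. The grip is a bar 56 mm long (x) and 22 mm wide (y: pinch it across y from above), from 14 to 50 mm above the underside, on a foot 70 x 22 mm from 6 to 14 mm. Hold it firmly: strokes try to tilt it.
- rest: Wooden tray on four steel legs, fixed, standing on the sink floor; the file lies in it. Origin on the sink floor under the tray's middle; x along the tray, z up. Outside 164 x 50 mm, inner floor 152 x 38 mm, 110 mm above the origin, with a lip 6 mm higher all round.
- rest_in (a point): Centre of the tray's inner floor, where the file's underside belongs; x along the tray.
- stand: Filing stand, fixed, on the sink floor, with all it carries (post, sprung axle block, disc). Origin on the sink floor under the disc's middle; x is the stroke direction (forward, roughly away from the robot), y along the axle, z up. Base 120 x 90 x 12 mm; post on the -y side with a dark block up to 168 mm above the floor.
- disc_axle (a point): Middle of the disc on its axle (unloaded), 150 mm above the stand's origin, axes as the stand. Fixed to the stand: it does not sink or turn with the disc. The disc is 100 mm across and 12 mm thick, rim smooth steel. Its block rides on a vertical spring of about 7 N per mm, 7 mm of travel.
- rim_top (a point): Nominal top of the rim, 50 mm above the axle and fixed to the stand, axes as the stand. The rim is out of true: its real top lies up to 5 mm above or below this point and rises or falls as the disc turns (up to 5 mm per rad), so the press must be felt and corrected all along a stroke.
- disc (a joint): Turn of the disc, rad: starts at 0 to 0.4, grows as the rim's top moves forward (+x of the stand), 3.0 with the peg on the stop pin. At 0 the peg points to the stand's -x; it passes over the top. The stiff axle (0.12 N m) stays where left. A file pressed over about 6 N (friction 0.5 to 0.7) carries it 1 rad per 50 mm of stroke; two to four strokes are needed.
- disc_peg (a point): The dark peg, 8 mm thick, sticking out 16 mm from the disc's +y face, 36 mm from the axle; the point lies on its axis, 10 mm out from the disc's face. It turns with the disc.
- stop_pin (a point): Top of the upright steel stop pin, 12 mm thick, 151 mm above the stand's origin at its x = 36, y = 17 mm; the peg comes down on it.
- bowl: Small clear glass bowl, 117 mm across, 50 mm high, in the sink; bystander. Origin under its middle.
- dish: Blue and white boat-shaped spoon rest, 38 x 68 x 16 mm, in the sink; bystander. Origin under its middle.
- cork: Cork stopper, 26 mm thick, 31 mm high, in the sink; bystander. Origin under its middle.
- shaker: Steel and glass shaker, 44 mm thick, 89 mm high, on the counter left of the sink; bystander. Origin under its middle.

How it is judged:
On the way, in this order (a step that is already met when the one before it is completed fails the run):
1. the file is lifted out of the tray (z of file in the frame of rest_in above 0.02 m and contact force between the fingers and file above 1 N), for 0.1 s.
2. a first stroke: the pressed file has carried the disc on past 0.75 rad (value of joint disc above 0.75 rad and contact force between file and stand above 1.5 N), for 0.02 s.
3. the file is lifted clear of the disc and drawn back, its middle behind the axle (contact force between file and stand below 0.1 N and x of file in the frame of disc_axle below -0.012 m and z of file in the frame of disc_axle above 0.051 m), for 0.05 s.
4. further strokes have brought the peg against the stop, the file still pressed on the rim (value of joint disc above 2.94 rad and contact force between file and stand above 1.5 N), for 0.02 s.
At the end, for the whole second after the job is handed in: The disc stands with its peg against the stop pin (joint above 2.92 of 3.0 rad); the file lies flat on the floor of its tray (within 20 mm of the middle, along the tray within 0.2 rad, upright within 0.08 rad), at rest and released (value of joint disc above 2.92 rad and horizontal distance between file and rest_in below 0.02 m and z of file in the frame of rest_in below 0.004 m and angle between file's own z axis and vertical below 0.08 rad and angle between the x axis of file and the x axis of rest_in, either way round below 0.2 rad and linear speed of file below 0.02 m/s and contact force between the fingers and file below 0.1 N); the robot touches nothing.
It fails at once if the file is pressed on the disc or stand with more than 22 N (contact force between file and stand above 22 N).
It fails at once if the disc is dragged backwards (velocity of joint disc below -1 rad/s or (velocity of joint disc below -0.35 rad/s and value of joint disc below 2.9 rad and x of file in the frame of disc_axle between -0.015 and 0.015 m and contact force between file and stand above 2 N)).
It fails at once if the fingers or arm touch the disc or stand (contact force between any of the fingers, the arm and stand above 0.5 N).
It fails at once if a bystander is moved by more than 25 mm (distance of any of bowl, dish, cork, shaker from where it was at the start of the episode above 0.025 m).
It also fails if it takes over 70 s, if anything falls off the work surface, if the arm or the gripper's body presses on something with over 40 N, if the wrist force passes 120 N, or if a joint passes its speed limit or range.

### The arm

A 6-joint arm with a two-finger parallel gripper is mounted at the origin on a cart in front of the work surface, level with it; the furniture and walls round the work are solid. World frame = base frame: x ahead of the robot, y to its left, z up, the work surface at z = 0. Lengths are in m, angles in rad, forces in N, time in s.
With the tool pointing down it reaches from about 0.35 to 0.775 m from the base axis. Payload 5.5 kg.
Tool frame: the origin (TCP) lies at the very end of the fingers, on their centre line; the grasp point (between the pads) lies hold_point_z behind it (hold_point_z is the distance from the TCP to the grasp point, in m); x points along the fingers, y is the direction in which the jaws open and shut, and the axes are right-handed (so a half turn about x gives the same grasp; the last joint's range is limited). The gripper opens to 85 mm and grips with 20 to 120 N. Pads are 22 mm wide; open, the fingers measure 114 mm over their backs; the gripper's body (76 mm by 85 mm) begins 54 mm behind the grasp point. The pads swing forward as they close: fully open they stand 13 mm farther back than shut.
Start: joints at [1.095, 0.313, 0.046, 1.304, 0, 1.431], TCP at [0.19, 0.543, 0.231] pointing down, gripper open.
Joint ranges: [-2.76, 2.76], [-0.86, 1.69], [-1.03, 1.26], [-2.2, 2.34], [-1.47, 1.5], [-3.14, 3.14]. Speed limits (rad/s): [2.57, 2.57, 3.14, 3.14, 3.14, 3.14].

### API

Orientations are given as a unit quaternion [w, x, y, z].
In Python, from workcell import * gives the robot as it stands. The module is installed in compiled form; this text tells all that it offers.
- The arm moves only by the tool step_arm, never from a script. Its argument "targets" is a list of rows, each a list of 3 entries, a list of its own where there are three numbers: the turn, a rotation vector about the tool's x, y, z in degrees, then the shift along the tool's x, y, z in cm, then the finger opening in cm, from 0 to 8.54. A call has exactly 10 rows; each row shifts and turns the commanded pose from where the row before left it, along the tool's axes as they then stand; what a row does not reach is not made up. A row lasts 1/10 s, in which the tool goes at most 50 mm and 8.59 degrees, less where a joint would pass 70% of its speed; a pose out of reach is approached as far as the arm can. A call with a gripper value outside its range is refused whole. The fingers move at their own pace and stop on an object; "force" is the grip in N (left out, the last holds). Time passes only in rows, so rows that do not move let the fingers close, or fill a call up. It gives the time, the measured TCP pose, the force and the opening at its end, in the units of the state.
- get_state(): the state, without advancing time (a new reading comes with each control period).
- read_camera(name): name is "side" or "top" or "wrist"; returns the picture (384x512x3 uint8, red, green, blue); there is no depth.
- camera_model(name): a dict with "fx", "fy", "cx", "cy" (pixels), "xyz" and "rotation" of the camera in the world; the wrist camera has in their place "T_tool_cam" (4x4, takes a point from camera to tool coordinates, whose origin is the TCP and whose axes are the tool frame's). Camera axes: x right, y down, z forward; pixel columns grow to the right and rows downward; lengths in m; the calibration is good to about 2 mm. The wrist camera is an equidistant fisheye: a pixel r from the principal point sees the ray r / f radians off the axis. A picture is of the moment at which its call begins: read the wrist's pose just before it. camera_model takes no time and is no camera call.
- hand_in(): hands the job in, once; it reports no verdict.
Trained networks look in the newest picture that a camera, given by its name, has taken for a name from the list of things; names that differ only in an ending like _2 or _b are one class to them, and where a whole thing is asked for, a point or a joint stands for the part that bears it (a point fixed in the world has none). Each returns a list of dicts, best first, with "p" (0 to 1); they miss things now and then, are a little off and sometimes report something else, mostly with a low value. They report only what shows in the picture. A call takes as long as a camera call.
- find_in(camera, label): "extent" ([left, top, width, height] in pixels, round what is visible of it).
- silhouettes(camera, label): "mask" (384x512 bool, what is visible of it) and "extent" ([left, top, width, height] in pixels, round what is visible of it).
The state is a dict: "clock": time; "joint_pos": joint angles; "qvel": joint speeds; "tau": joint torques, N m; "tcp_pos": TCP position; "orientation": TCP orientation; "wrist_force": force on the tool from outside, world axes, zero at the start; "ft_torque": the same for the moment, N m; "finger_gap": finger opening in m.
Only numpy, scipy, OpenCV 4.12 (cv2) and the standard library are available. Lean on these libraries where they do the work, as an engineer would, in place of code of your own. Each camera call takes 0.05 s, during which the arm holds its last target.

## Working session

There is one attempt and no reset: what is moved stays moved. The work goes in short steps, Python scripts to look and compute and a tool call to move; the robot and the scene stay as the last step left them, time stands still between calls to the robot, and variables do not carry over. Pictures are saved under pics/ and viewed, and the job is handed in when it is done.

Besides the shell and the picture viewer there is one more tool, called after "Request:" in YAML: its name, and indented under it one key for each argument. step_arm: Moves the arm, as the interface text tells. Its arguments: {"type":"object","properties":{"targets":{"type":"array","items":{"type":"array"}},"force":{"type":"number"}},"required":["targets"]}

```bash
mkdir -p pics; python3 - <<'E'
from workcell import *
import cv2
s=get_state(); print(s)
for n in ("side","top","wrist"):
    m=camera_model(n); print(n,m)
    im=read_camera(n); cv2.imwrite(f"pics/{n}0.png",im[:,:,::-1])
    for l in ("file","rest","stand","bowl"):
        print(l,[(d['p'],d['extent']) for d in find_in(n,l)[:2]])
E
```

```text
{'clock': 0.0, 'joint_pos': array([1.09538391e+00, 3.13952787e-01, 4.49511817e-02, 1.30359685e+00,
       1.32603729e-06, 1.43120810e+00]), 'qvel': array([-6.92005368e-04, -4.06755201e-04, -6.88343308e-04,  1.14462617e-03,
        1.56540347e-03, -9.42019529e-05]), 'tau': array([ 9.82352722e-04, -4.80622029e+01,  2.98533833e+01,  1.93255325e-02,
       -2.12995114e-04, -6.07149531e-06]), 'tcp_pos': array([0.1892503 , 0.54240945, 0.2304246 ]), 'orientation': array([ 0.69696835,  0.11756747,  0.69735494, -0.11878171]), 'wrist_force': array([-0.30715742,  0.07892697, -0.52710044]), 'ft_torque': array([-0.03886146,  0.03543471, -0.01085444]), 'finger_gap': 0.08556044430728543}
side {'fx': 473.4678731929102, 'fy': 473.4678731929102, 'cx': 254.63693285462134, 'cy': 198.6270567775519, 'xyz': array([ 0.04387699, -0.70606799,  0.75049436]), 'rotation': array([-0.42106133,  0.84747589, -0.29080509,  0.14115373])}
file [(0.72, [282.0, 215.2, 72.2, 83.7]), (0.61, [206.7, 181.6, 58.6, 27.6])]
rest [(0.65, [195.2, 184.5, 78.6, 64.9])]
stand [(0.8, [285.1, 217.3, 66.9, 80.9])]
bowl [(0.85, [290.0, 
[... 332 characters left out ...]
])]
rest [(0.74, [232.6, 178.7, 32.6, 72.8]), (0.65, [318.7, 173.7, 59.0, 59.1])]
stand [(0.64, [316.2, 173.3, 61.6, 58.3]), (0.29, [231.9, 177.8, 37.3, 71.4])]
bowl [(0.86, [269.4, 135.8, 45.7, 45.7])]
wrist {'fx': 297.3186396354542, 'fy': 297.3186396354542, 'cx': 256.32507025995665, 'cy': 196.17641406488116, 'T_tool_cam': array([[-2.42585433e-04, -2.70331610e-01,  9.62767242e-01,
        -1.43637128e-01],
       [ 9.99999921e-01,  2.36194398e-04,  3.18286926e-04,
        -2.69205811e-04],
       [-3.13443247e-04,  9.62767243e-01,  2.70331532e-01,
        -6.82122123e-02],
       [ 0.00000000e+00,  0.00000000e+00,  0.00000000e+00,
         1.00000000e+00]])}
file []
rest []
stand []
bowl []
```

```bash
python3 - <<'E'
import cv2
a=cv2.imread("pics/side0.png");b=cv2.imread("pics/top0.png")
cv2.imwrite("pics/side0c.png",cv2.resize(a[160:310,180:380],None,fx=4,fy=4,interpolation=cv2.INTER_CUBIC))
cv2.imwrite("pics/top0c.png",cv2.resize(b[110:260,200:400],None,fx=4,fy=4,interpolation=cv2.INTER_CUBIC))
E
```

```text
(no output)
```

View pics/side0.png

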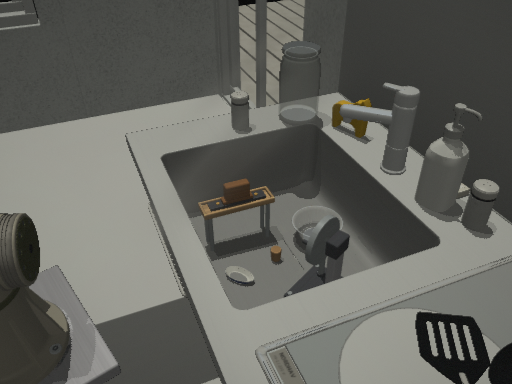

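View pics/top0.png

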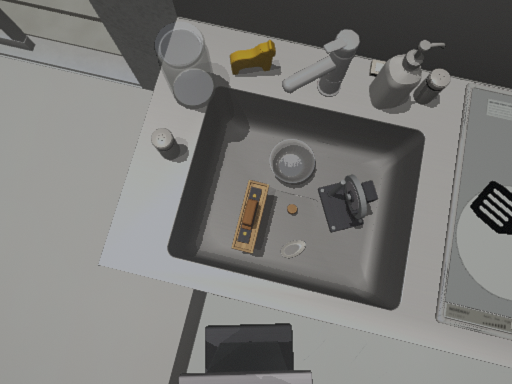

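View pics/side0c.png

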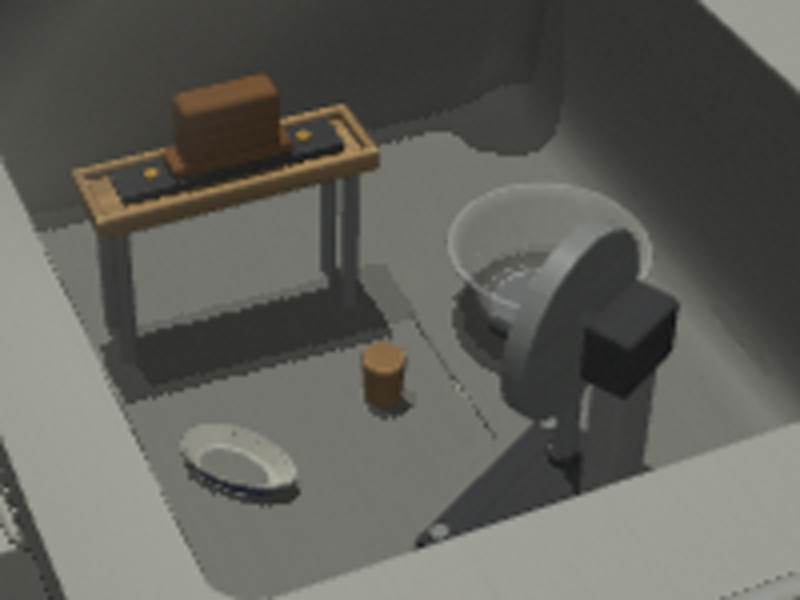

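View pics/top0c.png

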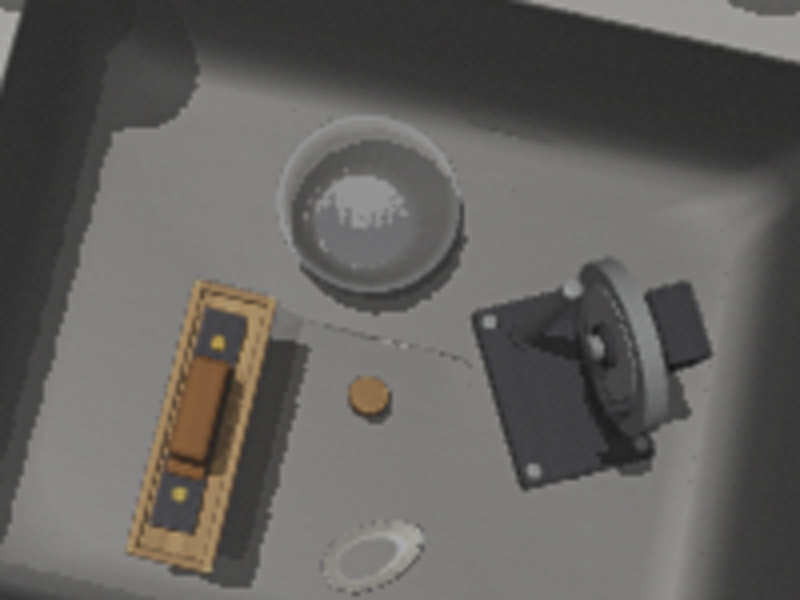

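```bash
python3 - <<'E'
import cv2
a=cv2.imread("pics/side0.png");b=cv2.imread("pics/top0.png")
def c(im,n,u,v,w,h,k=8): cv2.imwrite(f"pics/{n}.png",cv2.convertScaleAbs(cv2.resize(im[v:v+h,u:u+w],None,fx=k,fy=k,interpolation=cv2.INTER_CUBIC),alpha=1.6))
c(a,"z_s_rest",190,170,95,65);c(a,"z_s_stand",275,205,90,75)
c(b,"z_t_rest",225,172,60,75);c(b,"z_t_stand",312,165,75,75)
E
```

```text
(no output)
```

View pics/z_s_rest.png

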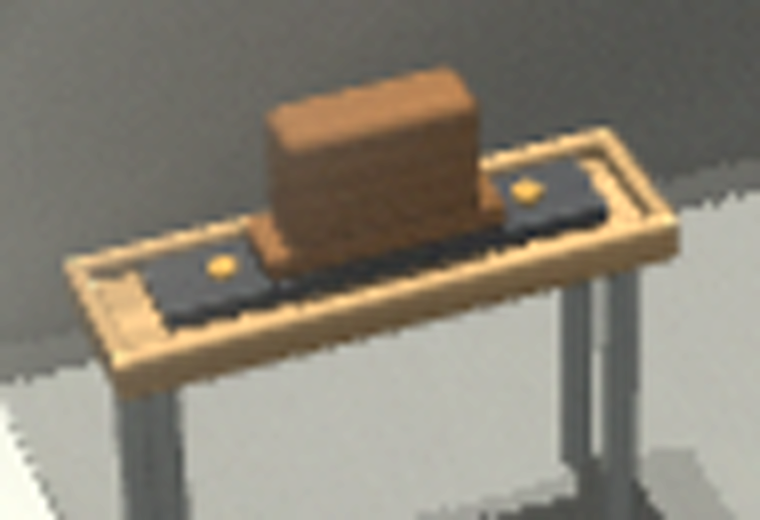

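View pics/z_s_stand.png

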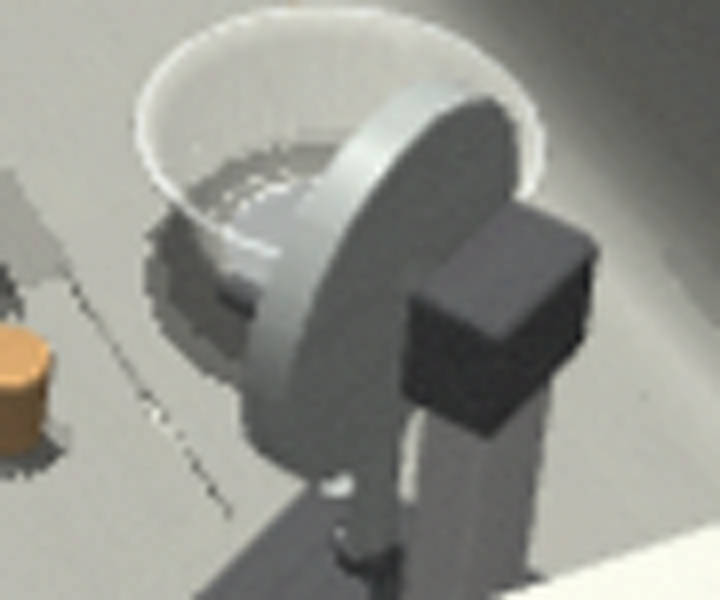

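View pics/z_t_rest.png

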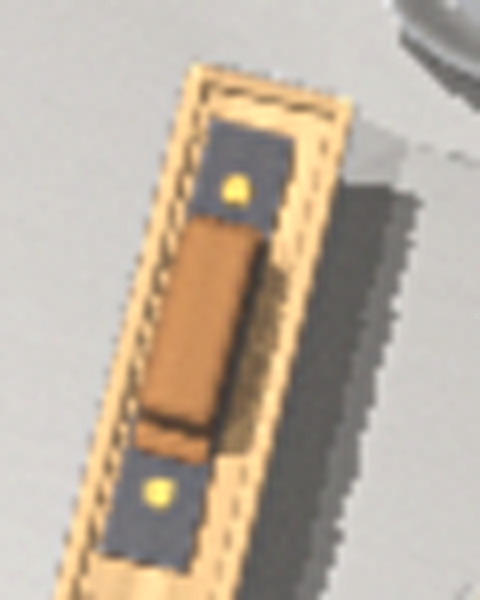

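View pics/z_t_stand.png

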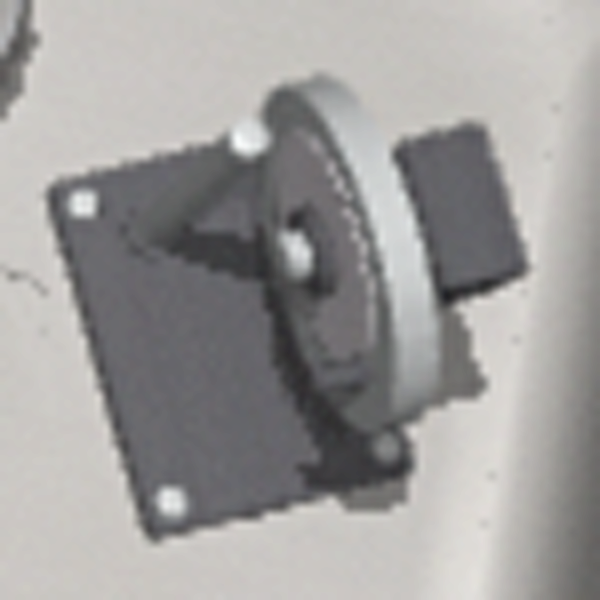

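```bash
cat > h.py <<'E'
from workcell import *
import numpy as np, cv2
from scipy.spatial.transform import Rotation as R
from scipy.optimize import least_squares
def q2m(q): return R.from_quat([q[1],q[2],q[3],q[0]]).as_matrix()
CM={n:camera_model(n) for n in("side","top")}
def proj(n,P):
    m=CM[n]; P=np.atleast_2d(P); c=(P-m['xyz'])@q2m(m['rotation'])
    return np.c_[m['fx']*c[:,0]/c[:,2]+m['cx'],m['fy']*c[:,1]/c[:,2]+m['cy']]
def loc(x,y,z,yaw,P):
    c,s=np.cos(yaw),np.sin(yaw); P=np.atleast_2d(P)
    return np.c_[x+c*P[:,0]-s*P[:,1],y+s*P[:,0]+c*P[:,1],z+P[:,2]]
E
cat > fit.py <<'E'
from h import *
px=lambda u0,v0,L:np.array([[u0+x/8-.44,v0+y/8-.44] for x,y in L])
# rest
sr=px(190,170,[(65,265),(605,128),(678,222),(115,362)]); srP=np.array([[-82,25,116],[82,25,116],[82,-25,116],[-82,-25,116]])/1e3
tr=px(225,172,[(195,65),(352,98)]); trP=np.array([[82,25,116],[82,-25,116]])/1e3
tr2=np.array([[200+211/4,110+571/4],[200+127/4,110+552/4]])-.37; tr2P=np.array([[-82,-25,116],[-82,25,116]])/1e3
ts=px(312,165,[(48,188),(152,540),(248,140)]); tsP=np.array([[60,45,12],[-60,45,12],[36,17,151]])/1e3
tf=px(225,172,[(235,188),(157,492)]);sf=px(190,170,[(527,190),(222,265)])
def res(p,sep=False):
    rx,ry,rw,z,sx,sy,sw,fx,fy,fw,d=p
    r=[(proj("side",loc(rx,ry,z,rw,srP))-sr),(proj("top",loc(rx,ry,z,rw,np.r_[trP,tr2P]))-np.r_[tr,tr2]),
       (proj("top",loc(sx,sy,z,sw,tsP))-ts)]
    F=np.array([[d,0,.007+.110],[-d,0,.117]])
    r+=[proj("top",loc(fx,fy,z,fw,F))-tf,proj("side",loc(fx,fy,z,fw,F))-sf]
    return r if sep else np.concatenate(r).ravel()
s=least_squares(res,[.35,0,-.2,-.2,.35,-.25,.2,.35,0,-.2,.045],loss='soft_l1')
print(s.x.round(4)); 
for a in res(s.x,True): print(a.round(1).tolist())
E
python3 fit.py
```

```text
[ 5.154e-01 -2.150e-02 -2.645e-01 -3.000e-04  5.477e-01 -2.540e-01
  2.225e-01  5.189e-01 -1.830e-02 -2.740e-01  4.510e-02]
[[-1.2, -0.3], [-0.2, -0.2], [-0.3, 0.1], [-0.5, 0.9]]
[[-0.2, -1.4], [0.9, -0.5], [0.5, 0.1], [-0.1, -0.5]]
[[-0.2, -0.3], [0.0, 0.4], [0.1, -0.2]]
[[0.2, -0.7], [0.2, -0.9]]
[[-0.6, 0.3], [-0.8, 0.3]]
```

```bash
python3 - <<'E'
from h import *
import workcell; print([n for n in dir(workcell) if n[0]!='_'])
try: print(hold_point_z)
except Exception as e: print(e)
s=get_state(); M=q2m(s['orientation']); print(M.round(3)); print(np.arctan2(M[1,1],M[0,1]))
m=CM['top'];
# shaker / counter: check backproj at heights
E
```

```text
['MotionError', 'camera_model', 'find_in', 'get_state', 'hand_in', 'hold_point_z', 'read_camera', 'silhouettes']
0.0187
[[ 0.     0.33   0.944]
 [ 0.     0.944 -0.33 ]
 [-1.     0.     0.   ]]
1.2350091536992323
```

```bash
python3 - <<'E'
from h import *
# shaker top centre pixels side (240,95), top (163,135)
def tri(ps,pt):
    f=lambda X:np.r_[proj("side",X)[0]-ps,proj("top",X)[0]-pt]
    s=least_squares(f,[.5,.1,.1]); return s.x.round(3),s.fun.round(1)
print(tri((240,96),(162,134)))
print("rim corner near sink front-right?",tri((165,152),(222,88)), tri((132,137),(180,25)))
E
```

```text
(array([0.662, 0.153, 0.257]), array([ 0.6, -0.1, -0.2,  0.4]))
rim corner near sink front-right? (array([0.646, 0.116, 0.177]), array([ 80.2, -18.8, -35.1,  65.4])) (array([0.752, 0.245, 0.161]), array([115.8, -28.9, -47.7,  87.9]))
```

Request:
step_arm:
  targets:
    - [[0, 0, 0], [-0.2, -2.1, 2.5], 8.5]
    - [[0, 0, 0], [-0.2, -2.1, 2.5], 8.5]
    - [[0, 0, 0], [-0.2, -2.1, 2.5], 8.5]
    - [[0, 0, 0], [-0.2, -2.1, 2.5], 8.5]
    - [[0, 0, 0], [-0.2, -2.1, 2.5], 8.5]
    - [[0, 0, 0], [-0.2, -2.1, 2.5], 8.5]
    - [[0, 0, 0], [-0.2, -2.1, 2.5], 8.5]
    - [[0, 0, 0], [-0.2, -2.1, 2.5], 8.5]
    - [[0, 0, 0], [-0.2, -2.1, 2.5], 8.5]
    - [[0, 0, 0], [-0.2, -2.1, 2.5], 8.5]

```text
clock: 1.75
tcp_pos: [0.3569, 0.2611, 0.2516]
orientation: [0.697, 0.118, 0.697, -0.118]
wrist_force: [0.9, -0.1, 0.1]
finger_gap: 0.0852
```

Request:
step_arm:
  targets:
    - [[0, 0, 0], [0, -2.1, 2.5], 8.5]
    - [[0, 0, 0], [0, -2.1, 2.5], 8.5]
    - [[0, 0, 0], [0, -2.1, 2.5], 8.5]
    - [[0, 0, 0], [0, -2.1, 2.5], 8.5]
    - [[0, 0, 0], [0, -2.1, 2.5], 8.5]
    - [[0, 0, 0], [0, -2.1, 2.5], 8.5]
    - [[0, 0, 0], [0, -2.1, 2.5], 8.5]
    - [[0, 0, 0], [0, -2.1, 2.5], 8.5]
    - [[-1.8, 0, 0], [0, -2.1, 2.5], 8.5]
    - [[-1.8, 0, 0], [0, -2.1, 2.5], 8.5]

```text
clock: 2.75
tcp_pos: [0.5245, -0.0192, 0.2515]
orientation: [0.701, 0.096, 0.7, -0.096]
wrist_force: [-0.4, 0.9, 0.4]
finger_gap: 0.0851
```

```bash
cat > wv.py <<'E'
import sys
from h import *
s=get_state(); im=read_camera("wrist")
cv2.imwrite(f"pics/{sys.argv[1]}.png",im[:,:,::-1])
np.savez(f"pics/{sys.argv[1]}.npz",p=s['tcp_pos'],q=s['orientation'])
print(s['clock'],s['tcp_pos'].round(4),s['orientation'].round(4),s['wrist_force'].round(2))
E
cat >> h.py <<'E'
WM=camera_model("wrist")
def wproj(p,q,P):
    T=WM['T_tool_cam']; P=np.atleast_2d(P)
    t=(P-p)@q2m(q); c=(t-T[:3,3])@T[:3,:3]
    r=np.hypot(c[:,0],c[:,1]); th=np.arctan2(r,c[:,2])
    return np.c_[WM['cx']+WM['fx']*th*c[:,0]/r,WM['cy']+WM['fy']*th*c[:,1]/r]
E
python3 wv.py w1
```

```text
2.75 [ 0.5245 -0.0192  0.2515] [ 0.7007  0.0959  0.7004 -0.0958] [-0.37  0.91  0.37]
```

View pics/w1.png

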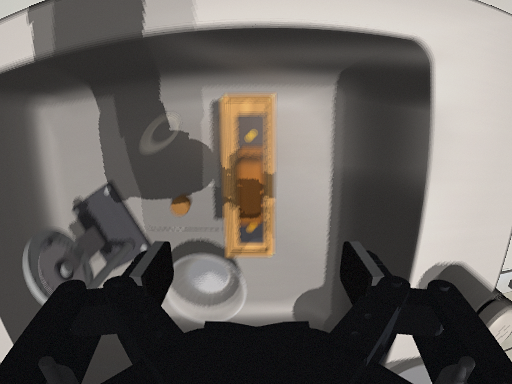

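```bash
python3 - <<'E'
import cv2
a=cv2.imread("pics/w1.png")
def c(im,n,u,v,w,h,k=4): cv2.imwrite(f"pics/{n}.png",cv2.convertScaleAbs(cv2.resize(im[v:v+h,u:u+w],None,fx=k,fy=k,interpolation=cv2.INTER_CUBIC),alpha=1.4))
c(a,"z_w_rest",200,85,90,180,3);c(a,"z_w_stand",10,170,150,140)
E
```

```text
(no output)
```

View pics/z_w_rest.png

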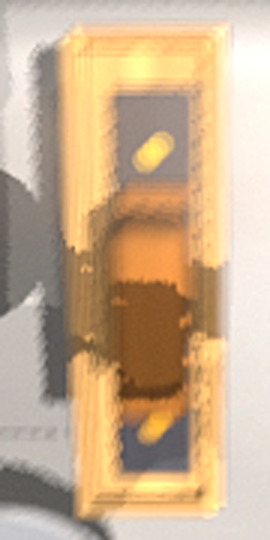

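View pics/z_w_stand.png

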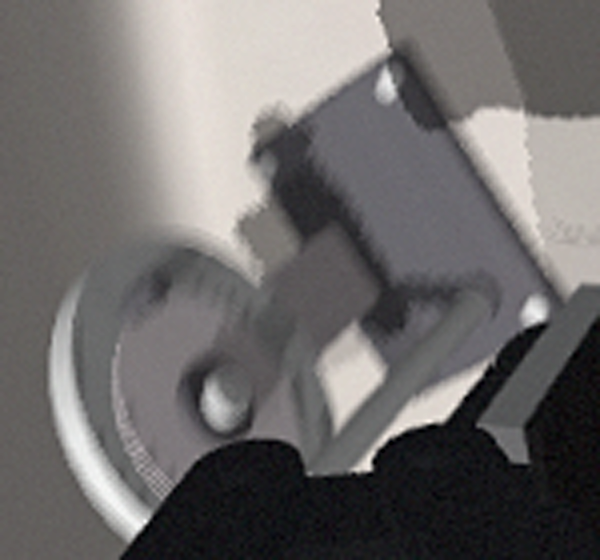

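```bash
python3 wv.py w2; python3 - <<'E'
import cv2
a=cv2.imread("pics/w2.png")
def c(im,n,u,v,w,h,k=4): cv2.imwrite(f"pics/{n}.png",cv2.convertScaleAbs(cv2.resize(im[v:v+h,u:u+w],None,fx=k,fy=k,interpolation=cv2.INTER_CUBIC),alpha=1.4))
c(a,"z_w_rest2",200,85,90,180,3);c(a,"z_w_stand2",10,170,150,140)
E
```

```text
2.8 [ 0.5275 -0.023   0.251 ] [ 0.7016  0.0957  0.6994 -0.0973] [ 4.35 -1.89  0.35]
```

View pics/z_w_rest2.png

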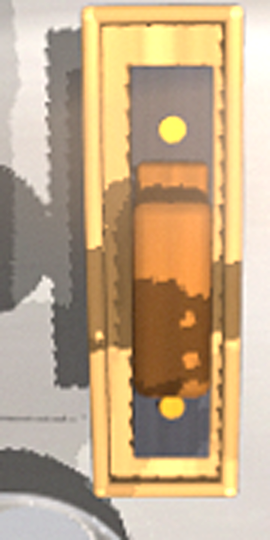

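View pics/z_w_stand2.png

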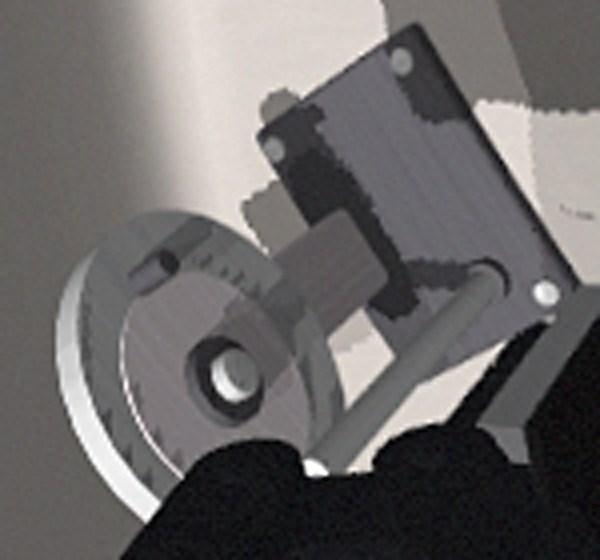

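```bash
cat > fit2.py <<'E'
exec(open("fit.py").read().split("def res")[0])
d=np.load("pics/w2.npz")
g=lambda u0,v0,k,L:np.array([[u0+x/k-.4,v0+y/k-.4] for x,y in L])
wr=g(200,85,3,[(82,5),(243,5),(237,495),(97,495)]); wrP=np.array([[-82,-25,116],[-82,25,116],[82,25,116],[82,-25,116]])/1e3
wf=g(200,85,3,[(172,406),(172,129)])
ws=g(10,170,4,[(420,22),(578,285),(262,135),(315,468)]); wsP=np.array([[-60,45,12],[60,45,12],[-60,-45,12],[36,17,151]])/1e3
wp=g(10,170,4,[(168,262)])
def res(p,sep=False):
    rx,ry,rw,z,sx,sy,sw,fx,fy,fw,dd,th=p
    w=lambda P:wproj(d['p'],d['q'],P)
    r=[(proj("side",loc(rx,ry,z,rw,srP))-sr),(proj("top",loc(rx,ry,z,rw,np.r_[trP,tr2P]))-np.r_[tr,tr2]),
       (proj("top",loc(sx,sy,z,sw,tsP))-ts)]
    F=np.array([[dd,0,.007+.110],[-dd,0,.117]])
    r+=[proj("top",loc(fx,fy,z,fw,F))-tf,proj("side",loc(fx,fy,z,fw,F))-sf]
    r+=[w(loc(rx,ry,z,rw,wrP))-wr,w(loc(fx,fy,z,fw,F))-wf,w(loc(sx,sy,z,sw,wsP))-ws,
     w(loc(sx,sy,z,sw,[[-.036*np.cos(th),.022,.15+.036*np.sin(th)]]))-wp]
    return r if sep else np.concatenate(r).ravel()
s=least_squares(res,[.5154,-.0215,-.26,0,.548,-.254,.22,.519,-.018,-.27,.045,.2],loss='soft_l1')
print(s.x.round(4)); 
for a in res(s.x,True): print(a.round(1).tolist())
st=get_state(); print(st['clock'],st['tcp_pos'],st['orientation'],st['qvel'].round(3)); M=q2m(st['orientation']); print(M.round(4),np.arctan2(M[1,1],M[0,1]))
E
python3 fit2.py
```

```text
[ 0.5146 -0.0216 -0.2659 -0.001   0.5478 -0.2543  0.2217  0.5178 -0.0198
 -0.2726  0.0454  0.2476]
[[-1.4, 0.0], [-0.4, 0.2], [-0.5, 0.5], [-0.8, 1.3]]
[[-0.1, -1.0], [1.0, -0.1], [0.5, 0.4], [-0.1, -0.2]]
[[-0.1, -0.3], [0.1, 0.4], [0.2, -0.2]]
[[0.9, -0.3], [0.9, -0.3]]
[[-0.5, 1.0], [-0.9, 1.1]]
[[-0.1, 0.4], [0.3, -0.1], [0.7, 0.2], [-0.5, 0.5]]
[[0.4, 0.1], [0.3, 0.2]]
[[-2.2, -0.9], [1.8, 2.8], [-2.0, -0.9], [1.1, 0.5]]
[[-0.2, -0.1]]
2.85 [ 0.52604618 -0.02098999  0.25086045] [ 0.7007987   0.09713915  0.69992915 -0.09769518] [ 0.048 -0.031 -0.04   0.028  0.027  0.058]
[[ 1.100e-03  2.729e-01  9.620e-01]
 [-9.000e-04  9.620e-01 -2.729e-01]
 [-1.000e+00 -6.000e-04  1.300e-03]] 1.2943793420885599
```

Request:
step_arm:
  targets:
    - [[0, 0, 0], [1, -0.1, -0.4], 8.5]
    - [[0, 0, 0], [1.5, 0, -0.4], 8.5]
    - [[0, 0, 0], [1.5, 0, 0], 8.5]
    - [[0, 0, 0], [1.5, 0, 0], 8.5]
    - [[0, 0, 0], [1.5, 0, 0], 8.5]
    - [[0, 0, 0], [1.5, 0, 0], 8.5]
    - [[0, 0, 0], [1.5, 0, 0], 8.5]
    - [[0, 0, 0], [1.0, 0, 0], 8.5]
    - [[0, 0, 0], [1, 0, 0], 8.5]
    - [[0, 0, 0], [0.7, 0, 0], 8.5]

```text
clock: 3.85
tcp_pos: [0.5159, -0.0164, 0.1237]
orientation: [0.7, 0.096, 0.701, -0.096]
wrist_force: [-1.2, -0.3, -1.5]
finger_gap: 0.0853
```

```bash
python3 wv.py w3
```

```text
3.85 [ 0.5159 -0.0164  0.1237] [ 0.7005  0.0962  0.7006 -0.0961] [-1.16 -0.35 -1.49]
```

View pics/w3.png

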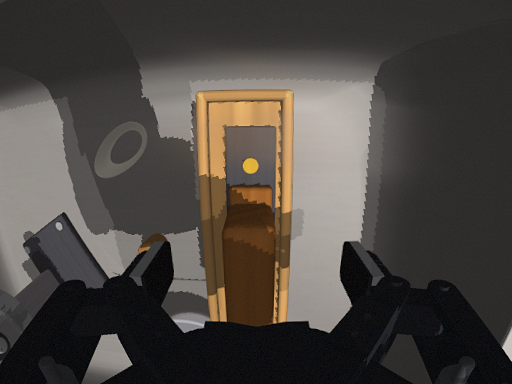

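Request:
step_arm:
  targets:
    - [[0, 0, 0], [0.1, -0.2, 0.3], 8.5]
    - [[0, 0, 0], [0, 0, 0], 6.0]
    - [[0, 0, 0], [0, 0, 0], 4]
    - [[0, 0, 0], [0, 0, 0], 2.6]
    - [[0, 0, 0], [0, 0, 0], 2.6]
    - [[0, 0, 0], [0, 0, 0], 2.6]
    - [[0, 0, 0], [0, 0, 0], 2.6]
    - [[0, 0, 0], [0, 0, 0], 2.6]
    - [[0, 0, 0], [0, 0, 0], 2.6]
    - [[0, 0, 0], [0, 0, 0], 2.6]
  force: 100

```text
clock: 4.9
tcp_pos: [0.5184, -0.0194, 0.1233]
orientation: [0.701, 0.096, 0.701, -0.096]
wrist_force: [-0.9, -0.2, -0.2]
finger_gap: 0.0261
```

```bash
python3 wv.py w4
```

```text
4.9 [ 0.5184 -0.0194  0.1233] [ 0.7006  0.0962  0.7005 -0.0962] [-0.86 -0.2  -0.15]
```

View pics/w4.png

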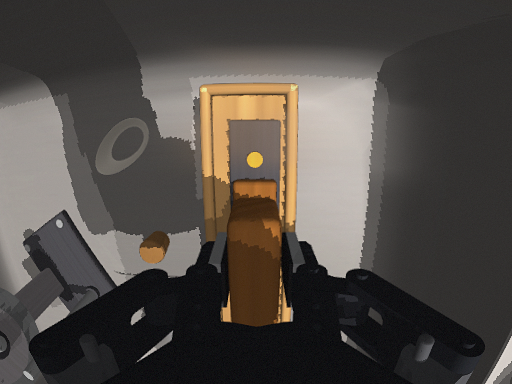

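Request:
step_arm:
  targets:
    - [[0, 0, 0], [0, 0, 0], 1]
    - [[0, 0, 0], [0, 0, 0], 1]
    - [[0, 0, 0], [0, 0, 0], 1]
    - [[0, 0, 0], [0, 0, 0], 1]
    - [[0, 0, 0], [0, 0, 0], 1]
    - [[0, 0, 0], [-0.3, 0, 0], 1]
    - [[0, 0, 0], [-1, 0, 0], 1]
    - [[0, 0, 0], [-1, 0, 0], 1]
    - [[0, 0, 0], [-1.2, 0, 0], 1]
    - [[0, 0, 0], [-1.5, 0, 0], 1]
  force: 120

```text
clock: 5.95
tcp_pos: [0.5183, -0.0193, 0.1742]
orientation: [0.7, 0.096, 0.701, -0.096]
wrist_force: [0.8, -0.3, -2.2]
finger_gap: 0.0202
```

Request:
step_arm:
  targets:
    - [[0, 0, 0], [-1.8, 0, 0], 1]
    - [[0, 0, 0], [-1.8, 0, 0], 1]
    - [[0, 0, 0], [-1.2, -2.5, 0.6], 1]
    - [[0, 0, 0], [-0.6, -3, 0.7], 1]
    - [[0, 0, 0], [-0.6, -3, 0.7], 1]
    - [[0, 0, 0], [-0.5, -3, 0.7], 1]
    - [[0, 0, 0], [0, -3, 0.7], 1]
    - [[0, 0, 0], [0, -3, 0.7], 1]
    - [[0, 0, 0], [0, -3, 0.8], 1]
    - [[0, 0, 0], [0, -3, 0.8], 1]

```text
clock: 6.95
tcp_pos: [0.5099, -0.2624, 0.2394]
orientation: [0.701, 0.096, 0.7, -0.096]
wrist_force: [0.4, 0.9, -1.8]
finger_gap: 0.0206
```

Request:
step_arm:
  targets:
    - [[-3, 0, 0], [0, 0, 0], 1]
    - [[-4, 0, 0], [0, 0, 0], 1]
    - [[-4, 0, 0], [0, 0, 0], 1]
    - [[-4, 0, 0], [0, 0, 0], 1]
    - [[-4, 0, 0], [0, 0, 0], 1]
    - [[-4, 0, 0], [0, 0, 0], 1]
    - [[-3.3, 0, 0], [0, 0, 0], 1]
    - [[-2, 0, 0], [0, 0, 0], 1]
    - [[0, 0, 0], [0, 0, 0], 1]
    - [[0, 0, 0], [0, 0, 0], 1]

```text
clock: 7.95
tcp_pos: [0.5101, -0.2611, 0.2389]
orientation: [0.703, -0.078, 0.703, 0.078]
wrist_force: [0.4, -0.1, -1.4]
finger_gap: 0.0209
```

```bash
cat > st.py <<'E'
from h import *
S=(.5478,-.2543,.2217)
s=get_state(); M=q2m(s['orientation']); p=s['tcp_pos']; c,si=np.cos(S[2]),np.sin(S[2])
d=p[:2]-S[:2]; f=s['wrist_force']
print(f"t {s['clock']:.2f} stand x {1e3*(c*d[0]+si*d[1]):.1f} y {1e3*(-si*d[0]+c*d[1]):.1f} mm  z {p[2]*1e3:.1f} | yaw err deg {np.degrees(np.arctan2(M[1,1],M[0,1])-np.pi/2-S[2]):.2f} toolx {M[:,0].round(4)} | F {f.round(2)} fwd {c*f[0]+si*f[1]:.2f} lat {-si*f[0]+c*f[1]:.2f} T {s['ft_torque'].round(3)} gap {s['finger_gap']:.4f}")
E
python3 st.py; python3 - <<'E'
import sys; sys.path.insert(0,'.')
from h import *
for n in("side","top"):
    im=read_camera(n)[:,:,::-1]; cv2.imwrite(f"pics/{n}1.png",im)
a=cv2.imread("pics/side1.png")[170:290,260:390];b=cv2.imread("pics/top1.png")[140:260,300:420]
cv2.imwrite("pics/m1.png",cv2.convertScaleAbs(np.hstack([cv2.resize(a,(400,400)),cv2.resize(b,(400,400))]),alpha=1.4))
E
python3 wv.py w5
```

```text
t 7.95 stand x -38.3 y 1.6 mm  z 238.9 | yaw err deg -0.09 toolx [ 6.e-04 -3.e-04 -1.e+00] | F [ 0.43 -0.06 -1.44] fwd 0.41 lat -0.15 T [-0.034 -0.014  0.04 ] gap 0.0209
8.05 [ 0.51   -0.2611  0.2386] [ 0.7029 -0.0778  0.7027  0.0777] [-0.08  0.32 -2.74]
```

View pics/m1.png

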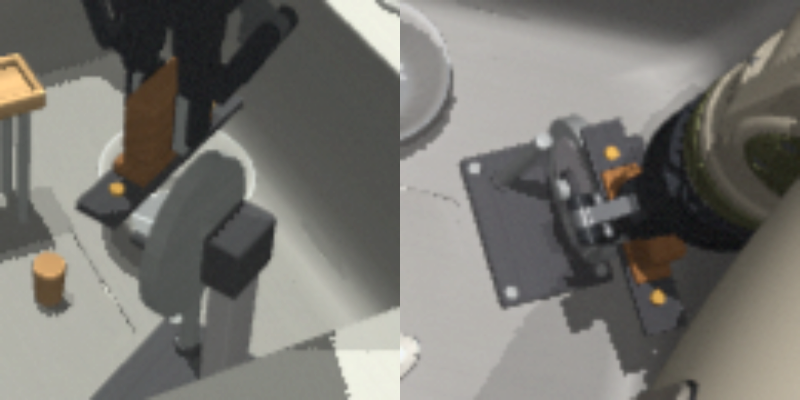

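View pics/w5.png

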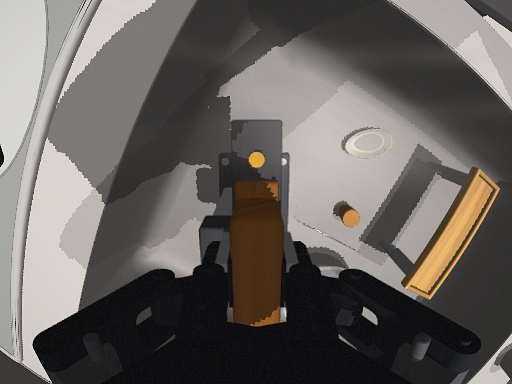

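Request:
step_arm:
  targets:
    - [[0, 0, 0], [0.3, -0.15, 0], 1]
    - [[0, 0, 0], [0.3, 0, 0], 1]
    - [[0, 0, 0], [0.3, 0, 0], 1]
    - [[0, 0, 0], [0.3, 0, 0], 1]
    - [[0, 0, 0], [0.2, 0, 0], 1]
    - [[0, 0, 0], [0.2, 0, 0], 1]
    - [[0, 0, 0], [0, 0, 0], 1]
    - [[0, 0, 0], [0, 0, 0], 1]
    - [[0, 0, 0], [0, 0, 0], 1]
    - [[0, 0, 0], [0, 0, 0], 1]

```text
clock: 9.1
tcp_pos: [0.5104, -0.2626, 0.2224]
orientation: [0.703, -0.078, 0.703, 0.078]
wrist_force: [0.1, -1.2, -2.1]
finger_gap: 0.0208
```

```bash
python3 st.py
```

```text
t 9.10 stand x -38.3 y 0.2 mm  z 222.4 | yaw err deg -0.04 toolx [ 3.e-04 -1.e-04 -1.e+00] | F [ 0.08 -1.24 -2.1 ] fwd -0.20 lat -1.23 T [-0.012  0.061 -0.014] gap 0.0208
```

Request:
step_arm:
  targets:
    - [[0, 0, 0], [0.05, 0, 0], 1]
    - [[0, 0, 0], [0.05, 0, 0], 1]
    - [[0, 0, 0], [0.05, 0, 0], 1]
    - [[0, 0, 0], [0.05, 0, 0], 1]
    - [[0, 0, 0], [0, 0, 0], 1]
    - [[0, 0, 0], [0, 0, 0], 1]
    - [[0, 0, 0], [0, 0, 0], 1]
    - [[0, 0, 0], [0, 0, 0], 1]
    - [[0, 0, 0], [0, 0, 0], 1]
    - [[0, 0, 0], [0, 0, 0], 1]

```text
clock: 10.1
tcp_pos: [0.5103, -0.2625, 0.2203]
orientation: [0.703, -0.078, 0.703, 0.078]
wrist_force: [-0.0, -0.4, -1.4]
finger_gap: 0.02
```

Request:
step_arm:
  targets:
    - [[0, 0, 0], [0.05, 0, 0], 1]
    - [[0, 0, 0], [0.05, 0, 0], 1]
    - [[0, 0, 0], [0.05, 0, 0], 1]
    - [[0, 0, 0], [0.05, 0, 0], 1]
    - [[0, 0, 0], [0, 0, 0], 1]
    - [[0, 0, 0], [0, 0, 0], 1]
    - [[0, 0, 0], [0, 0, 0], 1]
    - [[0, 0, 0], [0, 0, 0], 1]
    - [[0, 0, 0], [0, 0, 0], 1]
    - [[0, 0, 0], [0, 0, 0], 1]

```text
clock: 11.1
tcp_pos: [0.5103, -0.2625, 0.2183]
orientation: [0.703, -0.078, 0.703, 0.078]
wrist_force: [-0.3, -0.4, -2.0]
finger_gap: 0.0205
```

Request:
step_arm:
  targets:
    - [[0, 0, 0], [0.05, 0, 0], 1]
    - [[0, 0, 0], [0.05, 0, 0], 1]
    - [[0, 0, 0], [0.05, 0, 0], 1]
    - [[0, 0, 0], [0.05, 0, 0], 1]
    - [[0, 0, 0], [0, 0, 0], 1]
    - [[0, 0, 0], [0, 0, 0], 1]
    - [[0, 0, 0], [0, 0, 0], 1]
    - [[0, 0, 0], [0, 0, 0], 1]
    - [[0, 0, 0], [0, 0, 0], 1]
    - [[0, 0, 0], [0, 0, 0], 1]

```text
clock: 12.1
tcp_pos: [0.5103, -0.2625, 0.2163]
orientation: [0.703, -0.078, 0.703, 0.078]
wrist_force: [0.1, -0.6, -1.7]
finger_gap: 0.0206
```

Request:
step_arm:
  targets:
    - [[0, 0, 0], [0.05, 0, 0], 1]
    - [[0, 0, 0], [0.05, 0, 0], 1]
    - [[0, 0, 0], [0.05, 0, 0], 1]
    - [[0, 0, 0], [0.05, 0, 0], 1]
    - [[0, 0, 0], [0, 0, 0], 1]
    - [[0, 0, 0], [0, 0, 0], 1]
    - [[0, 0, 0], [0, 0, 0], 1]
    - [[0, 0, 0], [0, 0, 0], 1]
    - [[0, 0, 0], [0, 0, 0], 1]
    - [[0, 0, 0], [0, 0, 0], 1]

```text
clock: 13.1
tcp_pos: [0.5103, -0.2625, 0.2143]
orientation: [0.703, -0.078, 0.703, 0.078]
wrist_force: [0.9, 0.4, -2.2]
finger_gap: 0.0208
```

Request:
step_arm:
  targets:
    - [[0, 0, 0], [0.05, 0, 0], 1]
    - [[0, 0, 0], [0.05, 0, 0], 1]
    - [[0, 0, 0], [0.05, 0, 0], 1]
    - [[0, 0, 0], [0.05, 0, 0], 1]
    - [[0, 0, 0], [0, 0, 0], 1]
    - [[0, 0, 0], [0, 0, 0], 1]
    - [[0, 0, 0], [0, 0, 0], 1]
    - [[0, 0, 0], [0, 0, 0], 1]
    - [[0, 0, 0], [0, 0, 0], 1]
    - [[0, 0, 0], [0, 0, 0], 1]

```text
clock: 14.1
tcp_pos: [0.5103, -0.2625, 0.2123]
orientation: [0.703, -0.078, 0.703, 0.078]
wrist_force: [0.4, -0.4, -2.0]
finger_gap: 0.0209
```

```bash
python3 st.py
```

```text
t 14.10 stand x -38.4 y 0.2 mm  z 212.3 | yaw err deg -0.04 toolx [ 1.e-04  1.e-04 -1.e+00] | F [ 0.4  -0.39 -1.99] fwd 0.30 lat -0.46 T [-0.021  0.073 -0.011] gap 0.0209
```

Request:
step_arm:
  targets:
    - [[0, 0, 0], [0.05, 0, 0], 1]
    - [[0, 0, 0], [0.05, 0, 0], 1]
    - [[0, 0, 0], [0.05, 0, 0], 1]
    - [[0, 0, 0], [0.05, 0, 0], 1]
    - [[0, 0, 0], [0, 0, 0], 1]
    - [[0, 0, 0], [0, 0, 0], 1]
    - [[0, 0, 0], [0, 0, 0], 1]
    - [[0, 0, 0], [0, 0, 0], 1]
    - [[0, 0, 0], [0, 0, 0], 1]
    - [[0, 0, 0], [0, 0, 0], 1]

```text
clock: 15.1
tcp_pos: [0.5103, -0.2625, 0.2103]
orientation: [0.703, -0.078, 0.703, 0.078]
wrist_force: [0.5, -0.4, -1.4]
finger_gap: 0.0204
```

Request:
step_arm:
  targets:
    - [[0, 0, 0], [0.05, 0, 0], 1]
    - [[0, 0, 0], [0.05, 0, 0], 1]
    - [[0, 0, 0], [0.05, 0, 0], 1]
    - [[0, 0, 0], [0.05, 0, 0], 1]
    - [[0, 0, 0], [0, 0, 0], 1]
    - [[0, 0, 0], [0, 0, 0], 1]
    - [[0, 0, 0], [0, 0, 0], 1]
    - [[0, 0, 0], [0, 0, 0], 1]
    - [[0, 0, 0], [0, 0, 0], 1]
    - [[0, 0, 0], [0, 0, 0], 1]

```text
clock: 16.1
tcp_pos: [0.5103, -0.2626, 0.2085]
orientation: [0.703, -0.078, 0.703, 0.078]
wrist_force: [-1.3, 0.7, 2.0]
finger_gap: 0.0208
```

```bash
python3 st.py;python3 - <<'E'
import sys; sys.path.insert(0,'.')
from h import *
im=read_camera("side")[:,:,::-1]; cv2.imwrite("pics/side2.png",cv2.resize(im[190:290,270:380],None,fx=6,fy=6,interpolation=cv2.INTER_CUBIC))
E
```

```text
t 16.10 stand x -38.4 y 0.2 mm  z 208.5 | yaw err deg -0.04 toolx [ 2.e-04 -1.e-04 -1.e+00] | F [-1.31  0.66  2.  ] fwd -1.14 lat 0.93 T [0.154 0.231 0.085] gap 0.0208
```

View pics/side2.png

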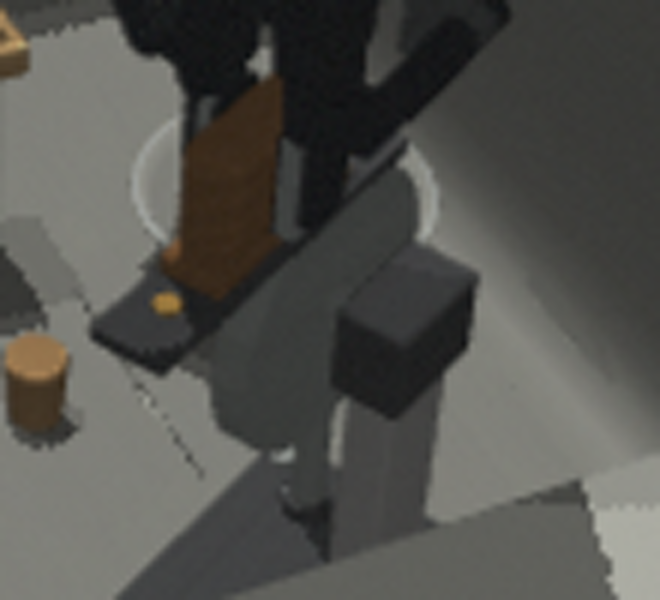

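Request:
step_arm:
  targets:
    - [[0, 0, 0], [0.04, 0, 0], 1]
    - [[0, 0, 0], [0.04, 0, 0], 1]
    - [[0, 0, 0], [0, 0, 0], 1]
    - [[0, 0, 0], [0, 0, 0.1], 1]
    - [[0, 0, 0], [0, 0, 0.2], 1]
    - [[0, 0, 0], [0, 0, 0.2], 1]
    - [[0, 0, 0], [0, 0, 0.2], 1]
    - [[0, 0, 0], [0, 0, 0.1], 1]
    - [[0, 0, 0], [0, 0, 0], 1]
    - [[0, 0, 0], [0, 0, 0], 1]

```text
clock: 17.15
tcp_pos: [0.5181, -0.2608, 0.2082]
orientation: [0.703, -0.078, 0.703, 0.078]
wrist_force: [-3.2, 1.3, 6.8]
finger_gap: 0.0207
```

```bash
python3 st.py
```

```text
t 17.15 stand x -30.4 y 0.2 mm  z 208.2 | yaw err deg -0.04 toolx [ 6.e-04 -5.e-04 -1.e+00] | F [-3.24  1.35  6.8 ] fwd -2.86 lat 2.03 T [0.245 0.55  0.035] gap 0.0207
```

Request:
step_arm:
  targets:
    - [[0, 0, 0], [0.01, 0, 0.1], 1]
    - [[0, 0, 0], [0, 0, 0.15], 1]
    - [[0, 0, 0], [0, 0, 0.15], 1]
    - [[0, 0, 0], [0, 0, 0.15], 1]
    - [[0, 0, 0], [0, 0, 0.15], 1]
    - [[0, 0, 0], [0, 0, 0.15], 1]
    - [[0, 0, 0], [0, 0, 0.15], 1]
    - [[0, 0, 0], [0, 0, 0], 1]
    - [[0, 0, 0], [0, 0, 0], 1]
    - [[0, 0, 0], [0, 0, 0], 1]

```text
clock: 18.15
tcp_pos: [0.528, -0.2586, 0.2086]
orientation: [0.703, -0.078, 0.702, 0.078]
wrist_force: [-3.1, 2.2, 9.7]
finger_gap: 0.0209
```

```bash
python3 st.py
```

```text
t 18.15 stand x -20.3 y 0.1 mm  z 208.6 | yaw err deg -0.04 toolx [ 1.2e-03 -8.0e-04 -1.0e+00] | F [-3.07  2.15  9.67] fwd -2.52 lat 2.77 T [0.364 0.614 0.008] gap 0.0209
```

Request:
step_arm:
  targets:
    - [[0, 0, 0], [-0.01, 0, 0.15], 1]
    - [[0, 0, 0], [-0.01, 0, 0.15], 1]
    - [[0, 0, 0], [-0.01, 0, 0.15], 1]
    - [[0, 0, 0], [-0.01, 0, 0.15], 1]
    - [[0, 0, 0], [-0.01, 0, 0.15], 1]
    - [[0, 0, 0], [-0.01, 0, 0.15], 1]
    - [[0, 0, 0], [0, 0, 0.15], 1]
    - [[0, 0, 0], [0, 0, 0.15], 1]
    - [[0, 0, 0], [0, 0, 0], 1]
    - [[0, 0, 0], [0, 0, 0], 1]

```text
clock: 19.15
tcp_pos: [0.5396, -0.256, 0.2095]
orientation: [0.703, -0.078, 0.702, 0.078]
wrist_force: [-4.1, 1.2, 10.8]
finger_gap: 0.0207
```

```bash
python3 st.py
```

```text
t 19.15 stand x -8.4 y 0.1 mm  z 209.5 | yaw err deg -0.04 toolx [ 0.0012 -0.001  -1.    ] | F [-4.08  1.2  10.81] fwd -3.72 lat 2.07 T [0.342 0.842 0.006] gap 0.0207
```

Request:
step_arm:
  targets:
    - [[0, 0, 0], [-0.02, 0, 0.15], 1]
    - [[0, 0, 0], [-0.01, 0, 0.15], 1]
    - [[0, 0, 0], [-0.02, 0, 0.15], 1]
    - [[0, 0, 0], [-0.01, 0, 0.15], 1]
    - [[0, 0, 0], [-0.02, 0, 0.15], 1]
    - [[0, 0, 0], [-0.01, 0, 0.15], 1]
    - [[0, 0, 0], [-0.01, 0, 0.15], 1]
    - [[0, 0, 0], [-0.01, 0, 0.15], 1]
    - [[0, 0, 0], [0, 0, 0], 1]
    - [[0, 0, 0], [0, 0, 0], 1]

```text
clock: 20.15
tcp_pos: [0.5512, -0.2534, 0.2106]
orientation: [0.703, -0.078, 0.703, 0.078]
wrist_force: [-3.5, 0.6, 11.6]
finger_gap: 0.0207
```

```bash
python3 st.py
```

```text
t 20.15 stand x 3.5 y 0.1 mm  z 210.6 | yaw err deg -0.05 toolx [ 0.001  -0.0011 -1.    ] | F [-3.47  0.6  11.56] fwd -3.25 lat 1.35 T [0.333 0.999 0.   ] gap 0.0207
```

Request:
step_arm:
  targets:
    - [[0, 0, 0], [-0.03, 0, 0.15], 1]
    - [[0, 0, 0], [-0.02, 0, 0.15], 1]
    - [[0, 0, 0], [-0.02, 0, 0.15], 1]
    - [[0, 0, 0], [-0.02, 0, 0.15], 1]
    - [[0, 0, 0], [-0.02, 0, 0.15], 1]
    - [[0, 0, 0], [-0.01, 0, 0.15], 1]
    - [[0, 0, 0], [-0.02, 0, 0.15], 1]
    - [[0, 0, 0], [-0.01, 0, 0.15], 1]
    - [[0, 0, 0], [0, 0, 0], 1]
    - [[0, 0, 0], [0, 0, 0], 1]

```text
clock: 21.15
tcp_pos: [0.5628, -0.2509, 0.2119]
orientation: [0.703, -0.078, 0.703, 0.077]
wrist_force: [-3.8, 0.1, 9.9]
finger_gap: 0.0204
```

```bash
python3 st.py
```

```text
t 21.15 stand x 15.4 y 0.0 mm  z 211.9 | yaw err deg -0.05 toolx [ 6.0e-04 -1.1e-03 -1.0e+00] | F [-3.78  0.13  9.92] fwd -3.65 lat 0.96 T [ 0.225  1.056 -0.039] gap 0.0204
```

Request:
step_arm:
  targets:
    - [[0, 0, 0], [-0.02, 0, 0.15], 1]
    - [[0, 0, 0], [-0.02, 0, 0.15], 1]
    - [[0, 0, 0], [-0.02, 0, 0.15], 1]
    - [[0, 0, 0], [-0.02, 0, 0.15], 1]
    - [[0, 0, 0], [-0.02, 0, 0.15], 1]
    - [[0, 0, 0], [-0.02, 0, 0.15], 1]
    - [[0, 0, 0], [-0.01, 0, 0.15], 1]
    - [[0, 0, 0], [-0.01, 0, 0.15], 1]
    - [[0, 0, 0], [-0.01, 0, 0.15], 1]
    - [[0, 0, 0], [0, 0, 0], 1]

```text
clock: 22.15
tcp_pos: [0.5759, -0.2479, 0.2132]
orientation: [0.703, -0.078, 0.703, 0.077]
wrist_force: [-3.0, 0.7, 8.1]
finger_gap: 0.0209
```

```bash
python3 st.py;python3 - <<'E'
import sys; sys.path.insert(0,'.')
from h import *
im=read_camera("side")[:,:,::-1]; cv2.imwrite("pics/side3.png",cv2.resize(im[190:290,270:380],None,fx=6,fy=6,interpolation=cv2.INTER_CUBIC))
E
python3 wv.py w6
```

```text
t 22.15 stand x 28.8 y 0.0 mm  z 213.2 | yaw err deg -0.06 toolx [ 1.0e-04 -1.2e-03 -1.0e+00] | F [-3.01  0.71  8.09] fwd -2.78 lat 1.35 T [ 0.128  1.135 -0.102] gap 0.0209
22.2 [ 0.5759 -0.2479  0.2133] [ 0.7028 -0.0783  0.7028  0.0775] [-3.75  1.52  9.76]
```

View pics/side3.png

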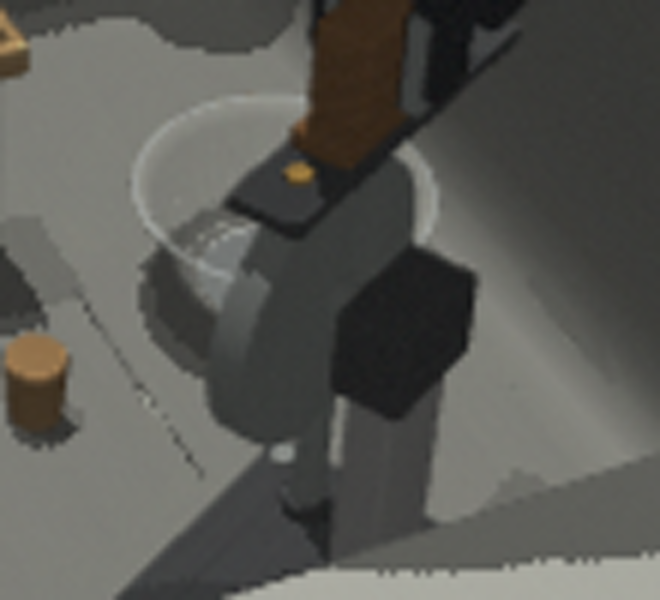

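View pics/w6.png

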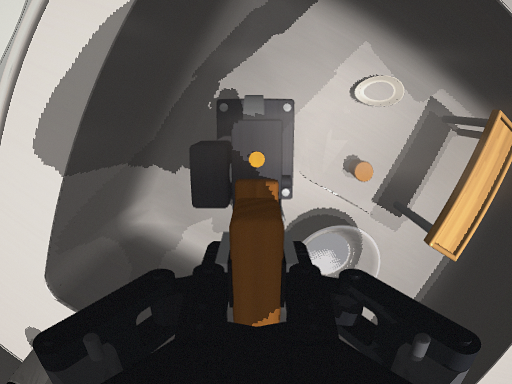

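Request:
step_arm:
  targets:
    - [[0, 0, 0], [-0.02, 0, 0.15], 1]
    - [[0, 0, 0], [-0.01, 0, 0.15], 1]
    - [[0, 0, 0], [-0.02, 0, 0.15], 1]
    - [[0, 0, 0], [-0.01, 0, 0.15], 1]
    - [[0, 0, 0], [-0.02, 0, 0.15], 1]
    - [[0, 0, 0], [-0.01, 0, 0.15], 1]
    - [[0, 0, 0], [-0.01, 0, 0.1], 1]
    - [[0, 0, 0], [0, 0, 0.1], 1]
    - [[0, 0, 0], [0, 0, 0], 1]
    - [[0, 0, 0], [0, 0, 0], 1]

```text
clock: 23.25
tcp_pos: [0.5866, -0.2456, 0.2142]
orientation: [0.703, -0.078, 0.703, 0.077]
wrist_force: [-3.0, 1.9, 7.6]
finger_gap: 0.0205
```

```bash
python3 st.py
```

```text
t 23.25 stand x 39.7 y -0.0 mm  z 214.2 | yaw err deg -0.06 toolx [ 0.     -0.0012 -1.    ] | F [-3.03  1.94  7.56] fwd -2.53 lat 2.56 T [ 0.065  1.237 -0.112] gap 0.0205
```

Request:
step_arm:
  targets:
    - [[0, 0, 0], [-0.2, 0, 0.03], 1]
    - [[0, 0, 0], [-0.5, 0, 0], 1]
    - [[0, 0, 0], [-0.8, 0, 0], 1]
    - [[0, 0, 0], [0, 0, -0.8], 1]
    - [[0, 0, 0], [0, 0, -1.2], 1]
    - [[0, 0, 0], [0, 0, -1.5], 1]
    - [[0, 0, 0], [0, 0, -1.5], 1]
    - [[0, 0, 0], [0, 0, -1.3], 1]
    - [[0, 0, 0], [0, 0, -1.0], 1]
    - [[0, 0, 0], [0, 0, -0.5], 1]

```text
clock: 24.25
tcp_pos: [0.5098, -0.2626, 0.2282]
orientation: [0.703, -0.078, 0.703, 0.078]
wrist_force: [0.4, 0.2, -2.3]
finger_gap: 0.0207
```

```bash
python3 st.py; python3 - <<'E'
import sys; sys.path.insert(0,'.')
from h import *
for n in("side","top"):
    im=read_camera(n)[:,:,::-1]; cv2.imwrite(f"pics/{n}4.png",im)
a=cv2.imread("pics/side4.png")[180:290,270:380];b=cv2.imread("pics/top4.png")[140:250,300:410]
cv2.imwrite("pics/m4.png",cv2.convertScaleAbs(np.hstack([cv2.resize(a,(400,400)),cv2.resize(b,(400,400))]),alpha=1.4))
E
```

```text
t 24.25 stand x -38.9 y 0.3 mm  z 228.2 | yaw err deg -0.09 toolx [-1.e-04  1.e-04 -1.e+00] | F [ 0.35  0.21 -2.31] fwd 0.39 lat 0.13 T [-0.033 -0.003 -0.017] gap 0.0207
```

View pics/m4.png

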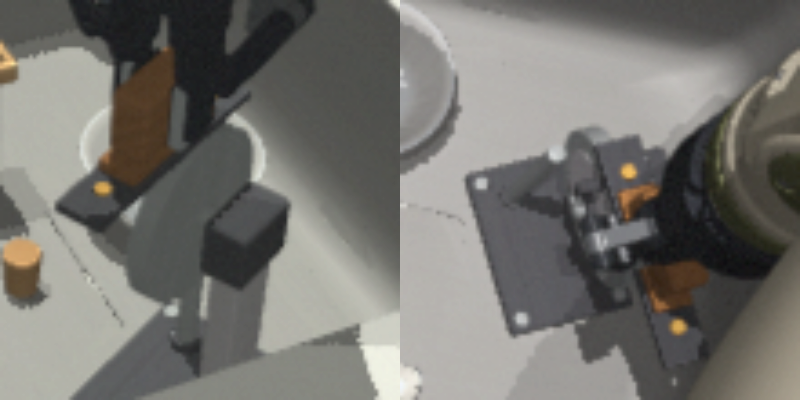

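Request:
step_arm:
  targets:
    - [[0, 0, 0], [0.3, 0, 0], 1]
    - [[0, 0, 0], [0.3, 0, 0], 1]
    - [[0, 0, 0], [0.2, 0, 0], 1]
    - [[0, 0, 0], [0.1, 0, 0], 1]
    - [[0, 0, 0], [0.1, 0, 0], 1]
    - [[0, 0, 0], [0.04, 0, 0], 1]
    - [[0, 0, 0], [0.03, 0, 0], 1]
    - [[0, 0, 0], [0.03, 0, 0], 1]
    - [[0, 0, 0], [0, 0, 0], 1]
    - [[0, 0, 0], [0, 0, 0], 1]

```text
clock: 25.35
tcp_pos: [0.5111, -0.2624, 0.2171]
orientation: [0.703, -0.078, 0.703, 0.078]
wrist_force: [-0.0, 0.1, -1.9]
finger_gap: 0.0206
```

Request:
step_arm:
  targets:
    - [[0, 0, 0], [0.05, 0, 0], 1]
    - [[0, 0, 0], [0.05, 0, 0], 1]
    - [[0, 0, 0], [0.05, 0, 0], 1]
    - [[0, 0, 0], [0.05, 0, 0], 1]
    - [[0, 0, 0], [0, 0, 0], 1]
    - [[0, 0, 0], [0, 0, 0], 1]
    - [[0, 0, 0], [0, 0, 0], 1]
    - [[0, 0, 0], [0, 0, 0], 1]
    - [[0, 0, 0], [0, 0, 0], 1]
    - [[0, 0, 0], [0, 0, 0], 1]

```text
clock: 26.35
tcp_pos: [0.5111, -0.2624, 0.2152]
orientation: [0.703, -0.078, 0.703, 0.078]
wrist_force: [-1.7, -0.5, 2.7]
finger_gap: 0.0209
```

```bash
python3 st.py
```

```text
t 26.35 stand x -37.6 y 0.2 mm  z 215.2 | yaw err deg -0.04 toolx [ 2.e-04 -1.e-04 -1.e+00] | F [-1.67 -0.51  2.69] fwd -1.74 lat -0.13 T [0.079 0.218 0.023] gap 0.0209
```

Request:
step_arm:
  targets:
    - [[0, 0, 0], [0.04, 0, 0], 1]
    - [[0, 0, 0], [0.04, 0, 0], 1]
    - [[0, 0, 0], [0, 0, 0.1], 1]
    - [[0, 0, 0], [-0.01, 0, 0.15], 1]
    - [[0, 0, 0], [-0.01, 0, 0.15], 1]
    - [[0, 0, 0], [-0.01, 0, 0.15], 1]
    - [[0, 0, 0], [-0.01, 0, 0.15], 1]
    - [[0, 0, 0], [-0.01, 0, 0.15], 1]
    - [[0, 0, 0], [-0.01, 0, 0.15], 1]
    - [[0, 0, 0], [0, 0, 0], 1]

```text
clock: 27.35
tcp_pos: [0.5209, -0.2602, 0.2155]
orientation: [0.703, -0.078, 0.703, 0.078]
wrist_force: [-3.7, 0.2, 6.6]
finger_gap: 0.0207
```

```bash
python3 st.py
```

```text
t 27.35 stand x -27.5 y 0.1 mm  z 215.5 | yaw err deg -0.04 toolx [ 5.e-04 -5.e-04 -1.e+00] | F [-3.71  0.19  6.56] fwd -3.58 lat 1.00 T [0.208 0.449 0.021] gap 0.0207
```

Request:
step_arm:
  targets:
    - [[0, 0, 0], [0, 0, 0.15], 1]
    - [[0, 0, 0], [0, 0, 0.15], 1]
    - [[0, 0, 0], [-0.01, 0, 0.15], 1]
    - [[0, 0, 0], [0, 0, 0.15], 1]
    - [[0, 0, 0], [-0.01, 0, 0.15], 1]
    - [[0, 0, 0], [0, 0, 0.15], 1]
    - [[0, 0, 0], [0, 0, 0.15], 1]
    - [[0, 0, 0], [0, 0, 0.15], 1]
    - [[0, 0, 0], [0, 0, 0], 1]
    - [[0, 0, 0], [0, 0, 0], 1]

```text
clock: 28.35
tcp_pos: [0.5328, -0.2576, 0.2161]
orientation: [0.703, -0.078, 0.702, 0.078]
wrist_force: [-2.3, 1.9, 7.5]
finger_gap: 0.0209
```

```bash
python3 st.py
```

```text
t 28.35 stand x -15.4 y 0.1 mm  z 216.1 | yaw err deg -0.04 toolx [ 1.2e-03 -6.0e-04 -1.0e+00] | F [-2.27  1.9   7.49] fwd -1.80 lat 2.35 T [0.225 0.526 0.016] gap 0.0209
```

Request:
step_arm:
  targets:
    - [[0, 0, 0], [0, 0, 0.15], 1]
    - [[0, 0, 0], [0, 0, 0.15], 1]
    - [[0, 0, 0], [0, 0, 0.15], 1]
    - [[0, 0, 0], [0, 0, 0.15], 1]
    - [[0, 0, 0], [0, 0, 0.15], 1]
    - [[0, 0, 0], [0, 0, 0.15], 1]
    - [[0, 0, 0], [0, 0, 0.15], 1]
    - [[0, 0, 0], [0, 0, 0.15], 1]
    - [[0, 0, 0], [0, 0, 0], 1]
    - [[0, 0, 0], [0, 0, 0], 1]

```text
clock: 29.35
tcp_pos: [0.5446, -0.255, 0.2165]
orientation: [0.703, -0.078, 0.702, 0.078]
wrist_force: [-2.5, 2.1, 9.4]
finger_gap: 0.0205
```

```bash
python3 st.py
```

```text
t 29.35 stand x -3.2 y 0.0 mm  z 216.5 | yaw err deg -0.04 toolx [ 1.8e-03 -9.0e-04 -1.0e+00] | F [-2.48  2.06  9.4 ] fwd -1.96 lat 2.55 T [0.352 0.519 0.005] gap 0.0205
```

Request:
step_arm:
  targets:
    - [[0, 0, 0], [-0.01, 0, 0.15], 1]
    - [[0, 0, 0], [0, 0, 0.15], 1]
    - [[0, 0, 0], [0, 0, 0.15], 1]
    - [[0, 0, 0], [-0.01, 0, 0.15], 1]
    - [[0, 0, 0], [0, 0, 0.15], 1]
    - [[0, 0, 0], [0, 0, 0.15], 1]
    - [[0, 0, 0], [0, 0, 0.15], 1]
    - [[0, 0, 0], [0, 0, 0.15], 1]
    - [[0, 0, 0], [0, 0, 0], 1]
    - [[0, 0, 0], [0, 0, 0], 1]

```text
clock: 30.35
tcp_pos: [0.5564, -0.2523, 0.2168]
orientation: [0.703, -0.078, 0.702, 0.078]
wrist_force: [-1.9, 1.5, 9.1]
finger_gap: 0.0207
```

```bash
python3 st.py
```

```text
t 30.35 stand x 8.8 y 0.1 mm  z 216.8 | yaw err deg -0.03 toolx [ 1.8e-03 -9.0e-04 -1.0e+00] | F [-1.89  1.52  9.14] fwd -1.51 lat 1.90 T [ 0.316  0.643 -0.037] gap 0.0207
```

Request:
step_arm:
  targets:
    - [[0, 0, 0], [0, 0, 0.15], 1]
    - [[0, 0, 0], [-0.01, 0, 0.15], 1]
    - [[0, 0, 0], [0, 0, 0.15], 1]
    - [[0, 0, 0], [0, 0, 0.15], 1]
    - [[0, 0, 0], [0, 0, 0.15], 1]
    - [[0, 0, 0], [0, 0, 0.15], 1]
    - [[0, 0, 0], [0, 0, 0.15], 1]
    - [[0, 0, 0], [0, 0, 0.15], 1]
    - [[0, 0, 0], [0, 0, 0], 1]
    - [[0, 0, 0], [0, 0, 0], 1]

```text
clock: 31.35
tcp_pos: [0.5681, -0.2497, 0.2169]
orientation: [0.703, -0.078, 0.702, 0.078]
wrist_force: [-2.5, 1.3, 9.1]
finger_gap: 0.0204
```

```bash
python3 st.py; python3 - <<'E'
import sys; sys.path.insert(0,'.')
from h import *
for n in("side","top"):
    im=read_camera(n)[:,:,::-1]; cv2.imwrite(f"pics/{n}5.png",im)
a=cv2.imread("pics/side5.png")[180:290,270:380];b=cv2.imread("pics/top5.png")[150:250,310:410]
cv2.imwrite("pics/m5.png",cv2.convertScaleAbs(np.hstack([cv2.resize(a,(400,400)),cv2.resize(b,(400,400))]),alpha=1.5))
E
python3 st.py
```

```text
t 31.35 stand x 20.8 y 0.0 mm  z 216.9 | yaw err deg -0.03 toolx [ 0.0019 -0.001  -1.    ] | F [-2.47  1.29  9.06] fwd -2.12 lat 1.80 T [ 0.287  0.657 -0.04 ] gap 0.0204
t 31.45 stand x 20.8 y 0.0 mm  z 216.9 | yaw err deg -0.04 toolx [ 0.0019 -0.001  -1.    ] | F [-1.76  1.38  9.06] fwd -1.42 lat 1.73 T [ 0.252  0.688 -0.066] gap 0.0208
```

View pics/m5.png

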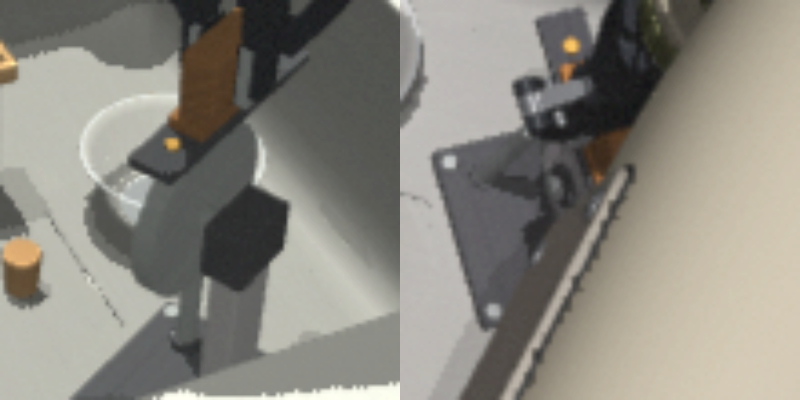

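Request:
step_arm:
  targets:
    - [[0, 0, 0], [0, 0, 0.15], 1]
    - [[0, 0, 0], [0, 0, 0.15], 1]
    - [[0, 0, 0], [0, 0, 0.15], 1]
    - [[0, 0, 0], [0, 0, 0.15], 1]
    - [[0, 0, 0], [0, 0, 0.15], 1]
    - [[0, 0, 0], [0, 0, 0.15], 1]
    - [[0, 0, 0], [0, 0, 0.15], 1]
    - [[0, 0, 0], [0, 0, 0.15], 1]
    - [[0, 0, 0], [0, 0, 0], 1]
    - [[0, 0, 0], [0, 0, 0], 1]

```text
clock: 32.45
tcp_pos: [0.5785, -0.2474, 0.2165]
orientation: [0.702, -0.078, 0.703, 0.077]
wrist_force: [-5.2, 0.2, 9.6]
finger_gap: 0.0207
```

```bash
python3 st.py
```

```text
t 32.45 stand x 31.5 y 0.0 mm  z 216.5 | yaw err deg -0.07 toolx [-0.001  -0.0015 -1.    ] | F [-5.23  0.23  9.63] fwd -5.05 lat 1.37 T [-0.025  1.527 -0.055] gap 0.0207
```

Request:
step_arm:
  targets:
    - [[0, 0, 0], [0, 0, 0.1], 1]
    - [[0, 0, 0], [0, 0, 0.1], 1]
    - [[0, 0, 0], [0, 0, 0.1], 1]
    - [[0, 0, 0], [0, 0, 0.1], 1]
    - [[0, 0, 0], [0, 0, 0.1], 1]
    - [[0, 0, 0], [0, 0, 0], 1]
    - [[0, 0, 0], [0, 0, 0], 1]
    - [[0, 0, 0], [0, 0, 0], 1]
    - [[0, 0, 0], [0, 0, 0], 1]
    - [[0, 0, 0], [0, 0, 0], 1]

```text
clock: 33.45
tcp_pos: [0.5828, -0.2468, 0.2165]
orientation: [0.702, -0.078, 0.704, 0.077]
wrist_force: [-5.7, -1.6, 9.1]
finger_gap: 0.0206
```

```bash
python3 st.py
```

```text
t 33.45 stand x 35.8 y -0.4 mm  z 216.5 | yaw err deg -0.10 toolx [-0.0022 -0.0024 -1.    ] | F [-5.71 -1.56  9.06] fwd -5.92 lat -0.26 T [-0.405  1.852 -0.035] gap 0.0206
```

Request:
step_arm:
  targets:
    - [[0, 0, 0], [-0.2, 0, 0.05], 1]
    - [[0, 0, 0], [-0.8, 0, 0], 1]
    - [[0, 0, 0], [-1.5, 0, 0], 1]
    - [[0, 0, 0], [-1.0, 0.5, 0], 1]
    - [[0, 0, 0], [0, 2, -0.2], 1]
    - [[0, 0, 0], [0, 3.5, -0.2], 1]
    - [[0, 0, 0], [0, 4, -0.2], 1]
    - [[0, 0, 0], [0, 4, -0.2], 1]
    - [[0, 0, 0], [0, 4, -0.2], 1]
    - [[0, 0, 0], [0, 3, -0.2], 1]

```text
clock: 34.45
tcp_pos: [0.5261, -0.0409, 0.2504]
orientation: [0.703, -0.078, 0.703, 0.079]
wrist_force: [-0.0, -0.2, -2.1]
finger_gap: 0.021
```

```bash
python3 st.py; python3 - <<'E'
import sys; sys.path.insert(0,'.')
from h import *
for n in("side","top"):
    im=read_camera(n)[:,:,::-1]; cv2.imwrite(f"pics/{n}6.png",im)
a=cv2.imread("pics/side6.png")[180:290,270:380];b=cv2.imread("pics/top6.png")[150:250,300:400]
cv2.imwrite("pics/m6.png",cv2.convertScaleAbs(np.hstack([cv2.resize(a,(400,400)),cv2.resize(b,(400,400))]),alpha=1.5))
E
python3 wv.py w7
```

```text
t 34.45 stand x 25.8 y 212.9 mm  z 250.4 | yaw err deg 0.03 toolx [-0.      0.0011 -1.    ] | F [-0.04 -0.18 -2.1 ] fwd -0.07 lat -0.17 T [-0.031  0.004 -0.074] gap 0.0210
34.55 [ 0.5256 -0.0397  0.2508] [ 0.7025 -0.079   0.7027  0.0802] [ 1.02 -1.3  -1.74]
```

View pics/m6.png

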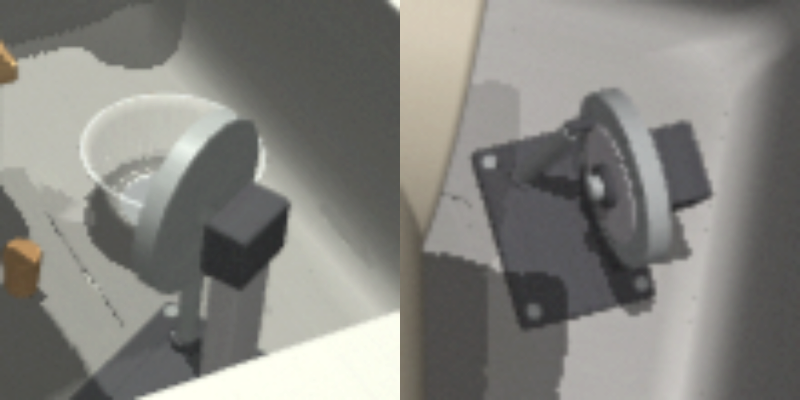

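View pics/w7.png

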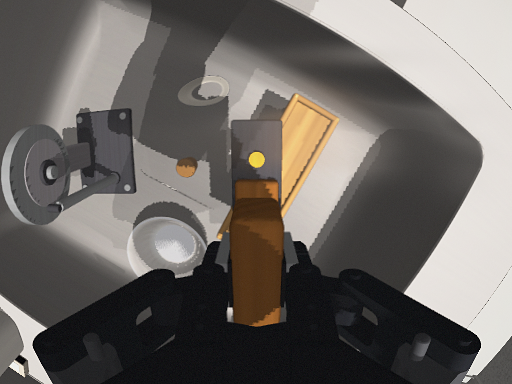

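Request:
step_arm:
  targets:
    - [[2, 0, 0], [0, 0.7, -0.1], 1]
    - [[4, 0, 0], [0, 0.7, -0.2], 1]
    - [[4, 0, 0], [0, 0.5, -0.2], 1]
    - [[4, 0, 0], [0, 0, 0], 1]
    - [[4, 0, 0], [0, 0, 0], 1]
    - [[4, 0, 0], [0, 0, 0], 1]
    - [[4, 0, 0], [0, 0, 0], 1]
    - [[2.4, 0, 0], [0, 0, 0], 1]
    - [[0, 0, 0], [0, 0, 0], 1]
    - [[0, 0, 0], [0, 0, 0], 1]

```text
clock: 35.6
tcp_pos: [0.519, -0.0263, 0.2503]
orientation: [0.7, 0.097, 0.7, -0.097]
wrist_force: [-0.1, 0.5, -2.2]
finger_gap: 0.0207
```

```bash
python3 wv.py w8; python3 - <<'E'
import sys; sys.path.insert(0,'.')
from h import *
s=get_state();M=q2m(s['orientation']);d=np.array([.5184,-.0194,.1233])-s['tcp_pos'];print('delta tool cm',(M.T@d*100).round(2),'yaw diff deg',np.degrees(np.arctan2(M[1,1],M[0,1])-np.pi/2+.2726))
rx,ry,rw=.5146,-.0216,-.2659
w=np.load('pics/w8.npz');print(w['p'])
im=cv2.imread('pics/w8.png')
for P in loc(rx,ry,-.001,rw,np.array([[-82,-25,116],[-82,25,116],[82,25,116],[82,-25,116]])/1e3):
    cv2.circle(im,tuple(int(v) for v in wproj(w['p'],w['q'],P)[0]),3,(0,0,255),1)
S=(.5478,-.2543,-.001,.2217)
for th in (2.8,3.0):
  for y in(.006,.022):
    u=wproj(w['p'],w['q'],loc(*S,[[-.036*np.cos(th),y,.15+.036*np.sin(th)]]))[0]; print(th,y,u)
cv2.imwrite('pics/w8b.png',im)
E
```

```text
35.6 [ 0.519  -0.0263  0.2503] [ 0.7005  0.0968  0.7004 -0.0967] [-0.13  0.48 -2.2 ]
delta tool cm [12.7   0.64 -0.23] yaw diff deg -0.10779958605457987
[ 0.51900889 -0.02630305  0.25026413]
2.8 0.006 [ 83.03123694 300.88523288]
2.8 0.022 [ 91.72653568 296.72785252]
3.0 0.006 [ 86.75786843 298.68899259]
3.0 0.022 [ 95.44552917 294.51783228]
```

View pics/w8b.png

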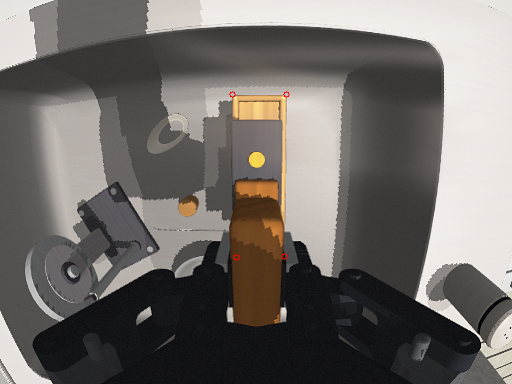

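Request:
step_arm:
  targets:
    - [[0, 0, 0], [0.5, 0.3, -0.1], 1]
    - [[0, 0, 0], [1.5, 0.3, -0.1], 1]
    - [[0, 0, 0], [2, 0, 0], 1]
    - [[0, 0, 0], [2, 0, 0], 1]
    - [[0, 0, 0], [2, 0, 0], 1]
    - [[0, 0, 0], [1.5, 0, 0], 1]
    - [[0, 0, 0], [1, 0, 0], 1]
    - [[0, 0, 0], [0.6, 0, 0], 1]
    - [[0, 0, 0], [0.4, 0, 0], 1]
    - [[0, 0, 0], [0, 0, 0], 1]

```text
clock: 36.65
tcp_pos: [0.5184, -0.0193, 0.1353]
orientation: [0.7, 0.097, 0.7, -0.097]
wrist_force: [0.3, 0.9, -1.1]
finger_gap: 0.0206
```

```bash
python3 wv.py w9; python3 - <<'E'
import sys; sys.path.insert(0,'.')
from h import *
s=get_state();M=q2m(s['orientation']);d=np.array([.5184,-.0194,.1233])-s['tcp_pos'];print('delta tool cm',(M.T@d*100).round(2))
E
```

```text
36.65 [ 0.5184 -0.0193  0.1353] [ 0.7004  0.0968  0.7005 -0.0967] [ 0.34  0.86 -1.14]
delta tool cm [ 1.24 -0.01 -0.03]
```

View pics/w9.png

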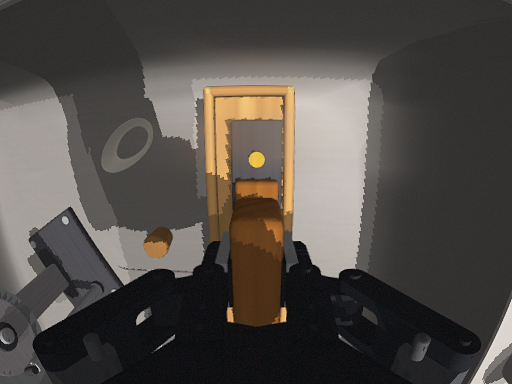

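Request:
step_arm:
  targets:
    - [[0, 0, 0], [0.2, -0.15, -0.2], 1]
    - [[0, 0, 0], [0.4, 0, 0], 1]
    - [[0, 0, 0], [0.3, 0, 0], 1]
    - [[0, 0, 0], [0.15, 0, 0], 1]
    - [[0, 0, 0], [0.1, 0, 0], 1]
    - [[0, 0, 0], [0.05, 0, 0], 1]
    - [[0, 0, 0], [0, 0, 0], 1]
    - [[0, 0, 0], [0, 0, 0], 1]
    - [[0, 0, 0], [0, 0, 0], 1]
    - [[0, 0, 0], [0, 0, 0], 1]

```text
clock: 37.7
tcp_pos: [0.516, -0.0203, 0.1236]
orientation: [0.7, 0.097, 0.7, -0.097]
wrist_force: [-1.7, -1.0, 1.6]
finger_gap: 0.0206
```

```bash
python3 st.py
```

```text
t 37.70 stand x 20.5 y 235.3 mm  z 123.6 | yaw err deg -28.44 toolx [ 1.e-04  0.e+00 -1.e+00] | F [-1.68 -0.97  1.57] fwd -1.85 lat -0.58 T [-0.014  0.332  0.025] gap 0.0206
```

Contact with the tray floor is felt. I'll open slowly, then rise.

Request:
step_arm:
  targets:
    - [[0, 0, 0], [0, 0, 0], 2.2]
    - [[0, 0, 0], [0, 0, 0], 2.6]
    - [[0, 0, 0], [0, 0, 0], 3]
    - [[0, 0, 0], [0, 0, 0], 3.5]
    - [[0, 0, 0], [0, 0, 0], 4]
    - [[0, 0, 0], [0, 0, 0], 5]
    - [[0, 0, 0], [0, 0, 0], 6]
    - [[0, 0, 0], [0, 0, 0], 6]
    - [[0, 0, 0], [-0.5, 0, 0], 6]
    - [[0, 0, 0], [-1, 0, 0], 6]
  force: 20

```text
clock: 38.7
tcp_pos: [0.5154, -0.0201, 0.1383]
orientation: [0.7, 0.097, 0.701, -0.097]
wrist_force: [-0.0, -0.5, 0.9]
finger_gap: 0.0599
```

Request:
step_arm:
  targets:
    - [[0, 0, 0], [-1.5, 0, 0], 6]
    - [[0, 0, 0], [-2, 0, 0], 6]
    - [[0, 0, 0], [-2, 0, 0], 6]
    - [[0, 0, 0], [-2, 0, 0], 6]
    - [[0, 0, 0], [-2, 0, 0], 6]
    - [[0, 0, 0], [-2, 0, 0], 6]
    - [[0, 0, 0], [-1, 0, 0], 6]
    - [[0, 0, 0], [0, 0, 0], 6]
    - [[0, 0, 0], [0, 0, 0], 6]
    - [[0, 0, 0], [0, 0, 0], 6]

```text
clock: 39.7
tcp_pos: [0.5155, -0.0202, 0.2623]
orientation: [0.7, 0.097, 0.701, -0.097]
wrist_force: [0.3, 0.7, -1.1]
finger_gap: 0.0599
```

```bash
python3 wv.py w10; python3 - <<'E'
import sys; sys.path.insert(0,'.')
from h import *
ims=[]
a=read_camera("side")[:,:,::-1][170:240,190:280]
w=cv2.imread('pics/w10.png'); d=np.load('pics/w10.npz')
S=(.5478,-.2543,-.001,.2217)
for th in (2.8,3.0): print(th,wproj(d['p'],d['q'],loc(*S,[[-.036*np.cos(th),.022,.15+.036*np.sin(th)]]))[0])
cv2.imwrite('pics/m10.png',np.hstack([cv2.resize(a,(390,384)),w[:,:400]]))
E
```

```text
39.7 [ 0.5155 -0.0202  0.2623] [ 0.6998  0.0969  0.7011 -0.0968] [ 0.28  0.72 -1.07]
2.8 [ 93.87068125 294.43768477]
3.0 [ 97.42387771 292.35640786]
```

View pics/m10.png

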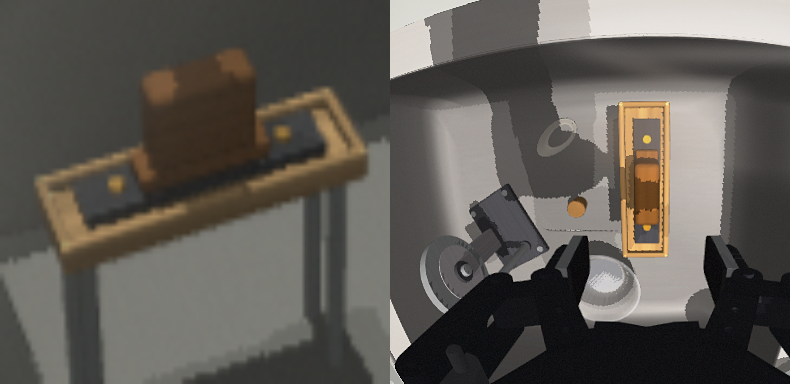

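```bash
python3 - <<'E'
from h import *
w=cv2.imread('pics/w7.png'); d=np.load('pics/w7.npz')
S=(.5478,-.2543,-.001,.2217)
c=cv2.resize(w[110:235,0:140],None,fx=5,fy=5,interpolation=cv2.INTER_CUBIC)
def mk(P,col):
    u=wproj(d['p'],d['q'],loc(*S,[P]))[0]; cv2.circle(c,(int(u[0]*5),int((u[1]-110)*5)),3,col,-1)
for th,col in((2.7,(255,0,0)),(3.0,(0,0,255))): mk([-.036*np.cos(th),.022,.15+.036*np.sin(th)],col)
mk([.036,.017,.151],(0,255,0)); mk([0,.006,.15],(0,255,255))
cv2.imwrite('pics/w7c.png',c)
E
```

```text
(no output)
```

View pics/w7c.png

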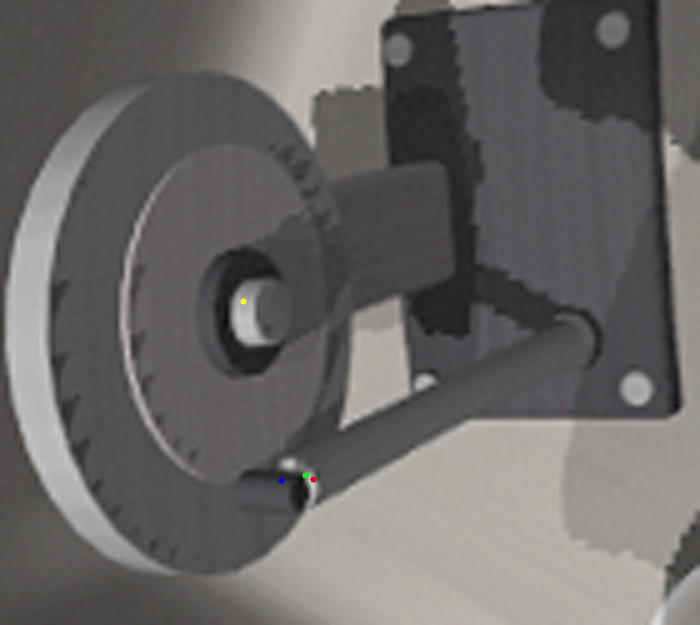

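```bash
python3 -c "
from workcell import *
print(hand_in())"
```

```text
the job is handed in; nothing more can be done
None
```

I filed the disc round to its stop in two strokes, then laid the file back in its tray, released it and handed the job in at about 40 s of the 70 s allowed. `hand_in` reports no verdict.

- **Strokes:** I felt for the rim and corrected the press all along. Press readings ran from about 4 to 14 N, mostly 9–13 N. They come from the wrist sensor, corrected for the file's weight and read about once a second, so a brief peak between readings would not show. I lifted the file clear before the one return.
- **Peg on the stop:** At the end of the second stroke the forward force rose from about 2 N to 6 N and the file began to slide. The wrist picture then showed the peg sitting on the stop pin. The peg was a few pixels from where I predicted it, so the picture does not confirm the last 0.08 rad. I rely on the forward force for that.
- **File in the tray:** The last side and wrist pictures show it flat, centred and lined up with the tray. The fingers are open at 6 cm, with their tips about 9 cm above the grip.
- **Other objects:** I saw no contact with the bowl, dish, cork or shaker. I did not measure their positions again at the end.

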